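# Load the reference ball and hold its carrier tray level in front of the inspection lens

## Robot

A 6-joint arm with a two-finger parallel gripper is mounted at the origin on the work surface. World frame = base frame: x ahead of the robot, y to its left, z up, the work surface at z = 0. Lengths are in mm, angles in rad, forces in N, time in s.
With the tool pointing down it reaches from about 350 to 800 mm from the base axis. Payload 7.3 kg.
Tool frame: the origin (TCP) lies at the very end of the fingers, on their centre line; the grasp point (between the pads) lies grip_depth behind it (grip_depth is the distance from the TCP to the grasp point, in mm); z points along the fingers, x is the direction in which the jaws open and shut, and the axes are right-handed (so a half turn about z gives the same grasp; the last joint's range is limited). The gripper opens to 85 mm and grips with 20 to 120 N. Pads are 22 mm wide; open, the fingers measure 114 mm over their backs; the gripper's body (76 mm by 85 mm) begins 54 mm behind the grasp point. The pads swing forward as they close: fully open they stand 13 mm farther back than shut.
Start: joints at [1.176, 0.342, 1.524, -0, 1.275, -0.146], TCP at [129.26, 508.858, 231.322] pointing down, gripper open.
Joint ranges: [-2.53, 2.53], [-0.77, 2.02], [0.04, 2.7], [-1, 4.14], [0.28, 2.66], [-3.11, 3.11]. Speed limits (rad/s): [2.57, 2.57, 3.14, 3.14, 3.14, 3.14].

## Interface

Orientations are given as a rotation vector (axis times angle).
In Python, from workcell import get_obs, snapshot, close_job, grip_depth gives the robot as it stands.
- The arm moves only by the tool apply_moves, never from a script. Its arguments are lists of equal length, an entry for each row: "travel": the shift along the tool's x, y, z in mm, a list of three; "twist": the turn, a rotation vector about the tool's x, y, z in degrees, a list of three; "gripper": the opening, from -1 (shut) to 1 (fully open). In form: {"travel": [[dx, dy, dz], ...], "twist": [[wx, wy, wz], ...], "gripper": [gripper, ...]}. A call has 1 to 10 rows; each row is the pose to reach, as a shift and turn from the pose measured when the call began, along the tool's axes at that moment; what a row does not reach only later rows make up. A row lasts 1/12 s, in which the tool goes at most 41.7 mm and 7.16 degrees, less where a joint would pass 70% of its speed; a pose out of reach is approached as far as the arm can. A call with a gripper value outside its range is refused whole. The fingers move at their own pace and stop on an object; the grip force is fixed at half the most. Time passes only in rows, so rows that repeat a pose let the fingers close. It gives the time, the measured TCP pose, the force and the opening at its end, in the units of the state.
- get_obs(): the state, without advancing time (a new reading comes with each control period).
- snapshot(name): name is "scene" or "top"; returns a dict with "color" (384x512x3 uint8, red, green, blue), "mtx" (3x3 intrinsics, pixels), "R" (3x3) and "t" (3): a world point X has camera coordinates R X + t. Camera axes: x right, y down, z forward; pixel columns grow to the right and rows downward; lengths in mm; the calibration is good to about 2 mm. A picture is of the moment at which its call begins. There is no depth.
- close_job(): hands the job in, once; it reports no verdict.
The state is a dict: "clock": time; "joints": joint angles; "qd": joint speeds; "effort": joint torques, N m; "eef_pos": TCP position; "tool_rot": TCP orientation; "ft_force": force on the tool from outside, world axes, zero at the start; "moment": the same for the moment, N m; "opening": finger opening in mm.
Only numpy, scipy, OpenCV 4.12 (cv2) and the standard library are available. Lean on these libraries where they do the work, as an engineer would, in place of code of your own. Each camera call takes 0.05 s, during which the arm holds its last target.

## Task

Take the white reference ball off its little stand and set it loose in the large round pocket of the carrier tray while the tray lies on the bench. Then lift the tray by its upright black grip, keeping it close to level so that the ball stays in its pocket, and bring the ball in front of the side-looking lens, on the lens's axis and straight above the round mark on the lens stand's foot. Finish there with the gripper holding the tray up, level and motionless, without putting it down; do not touch the lens stand, do not let the ball fall on the bench, and leave the beaker, bowl and forceps where they are.

Things in the scene. Friction and masses are not known exactly. Their poses are not given: they have to be found in the camera images.
- ball_center (a point): centre of the loose white ceramic ball, 32 mm in diameter, about 65 g. At the start it sits on top of a slim upright round stand (fixed; tube 24 mm across, its top edge 40 mm above the bench; foot disc 60 mm across and 6 mm high), the ball's centre about 53 mm above the bench. Its axes mean nothing
- tray: loose carrier tray, a flat aluminium plate 180 mm (its x) by 70 mm (its y) by 12 mm thick, about 0.25 to 0.42 kg, lying flat on the bench; origin at the centre of its underside, z up. Large pocket (40 mm across, 6 mm deep, flat floor) centred 62 mm along +x; small pocket (20 mm across, not for this ball) 62 mm along -x; black upright grip at the centre
- tray_grip (a point): point in the middle of the tray's black upright grip, 45 mm above the tray's underside (tray axes). The grip is a plain block 40 mm along the tray's x, 12 mm thick along the tray's y, standing from the plate's top (12 mm above the underside) to 62 mm above the underside; pinch it across its 12 mm
- tray_pocket (a point): where the ball's centre is when the ball rests in the middle of the tray's large pocket: 62 mm along the tray's +x from its centre, 22 mm above the tray's underside (pocket floor 6 mm above the underside, plate top 12 mm). The ball has about 7 mm of play to every side in the pocket
- lens_focus (a point): the point where the ball's centre belongs at the end: on the lens axis, 180 mm above the bench, 100 mm in front of the lens's front face, straight above the round white mark (48 mm across, black centre) on the stand's foot. Axes as lens_stand
- lens_stand: inspection lens fixed to the bench: origin on the bench right under the focus point, z up. Its foot is a grey plate 6 mm high, 110 mm wide (its x), running from 50 mm on the -y side of the origin to 250 mm on the +y side. The lens barrel (52 mm across) begins 100 mm along +y, its axis 180 mm above the bench, and looks along -y; behind it a white housing to 250 mm along +y, 70 mm wide, top at 213 mm, on a post
- beaker: bystander: loose steel beaker, 64 mm across, 70 mm tall, standing on the bench; origin at the centre of its underside
- bowl: bystander: loose shallow steel bowl, 90 mm across, 35 mm tall, on the bench; origin at the centre of its underside
- forceps: bystander: loose steel forceps, 130 mm long (its x), 5 mm thick, lying on the bench; origin at the centre of the underside
There are look-alikes about, which are no part of the job. Leave any turquoise look-alike of the tray alone.

How it is judged:
By the outcome, as a careful person would: the job done as asked, in the order asked, and still so for the second after the job is handed in, while the arm keeps its last pose, push and grip.
It also fails if it takes over 64 s, if anything falls off the work surface, if the arm or the gripper's body presses on something with over 40 N, if the wrist force passes 120 N, or if a joint passes its speed limit or range.

## Working session

There is one attempt and no reset: what is moved stays moved. The work goes in short steps, Python scripts to look and compute and a tool call to move; the robot and the scene stay as the last step left them, time stands still between calls to the robot, and variables do not carry over. Pictures are saved under pics/ and viewed, and the job is handed in when it is done.

Besides the shell and the picture viewer there is one more tool, called after "Request:" as name(argument=value, ...), one argument or row to a line, values as JSON. apply_moves: Moves the arm, as the interface text tells. Its arguments: {"type":"object","properties":{"travel":{"type":"array","items":{"type":"array","items":{"type":"number"}}},"twist":{"type":"array","items":{"type":"array","items":{"type":"number"}}},"gripper":{"type":"array","items":{"type":"number"}}},"required":["travel","twist","gripper"]}

```bash
mkdir -p pics; ls; python3 - <<'E'
from workcell import get_obs, snapshot, grip_depth
import cv2
print(grip_depth if not callable(grip_depth) else grip_depth())
print(get_obs())
for n in("scene","top"):
    s=snapshot(n); cv2.imwrite(f"pics/{n}0.png",cv2.resize(s["color"][:,:,::-1],(800,600),interpolation=cv2.INTER_CUBIC)); print(n,s["mtx"],s["R"],s["t"])
E
```

```text
pics
18.700000000000003
{'clock': 0.0, 'joints': array([ 1.17599620e+00,  3.42743973e-01,  1.52503782e+00, -9.28392862e-07,
        1.27541894e+00, -1.46037216e-01]), 'qd': array([-0.00141313, -0.00030113,  0.00037875,  0.00038147, -0.00017728,
        0.00105511]), 'effort': array([-8.49094322e-04, -4.33691490e+01, -2.45997763e+01, -2.51713000e-04,
        7.88377016e-03,  3.10018686e-05]), 'eef_pos': array([129.09345978, 508.45142817, 230.60768494]), 'tool_rot': array([ 2.47924750e+00,  1.92819887e+00, -2.19710878e-03]), 'ft_force': array([-0.21309889,  0.49609368, -0.49221353]), 'moment': array([ 0.02049401, -0.02712307,  0.08763294]), 'opening': 85.19646634366654}
scene [[457.34727901   0.         258.12144912]
 [  0.         457.34727901 196.70590755]
 [  0.           0.           1.        ]] [[-0.86846566  0.49574032  0.00298774]
 [ 0.28581126  0.5056063  -0.81404803]
 [-0.40506705 -0.70611883 -0.58078988]] [ 415.73872295  -40.56919361 1864.10105507]
top [[408.59941913   0.         255.19130772]
 [  0.         408.59941913 188.30299815]
 [  0.           0.           1.        ]] [[-5.40046128e-02 -9.98540677e-01 -1.32349528e-04]
 [-9.74337367e-01  5.27246166e-02 -2.18830549e-01]
 [ 2.18518183e-01 -1.16889060e-02 -9.75762867e-01]] [  55.55620234  519.73138177 1139.05598214]
```

View pics/scene0.png

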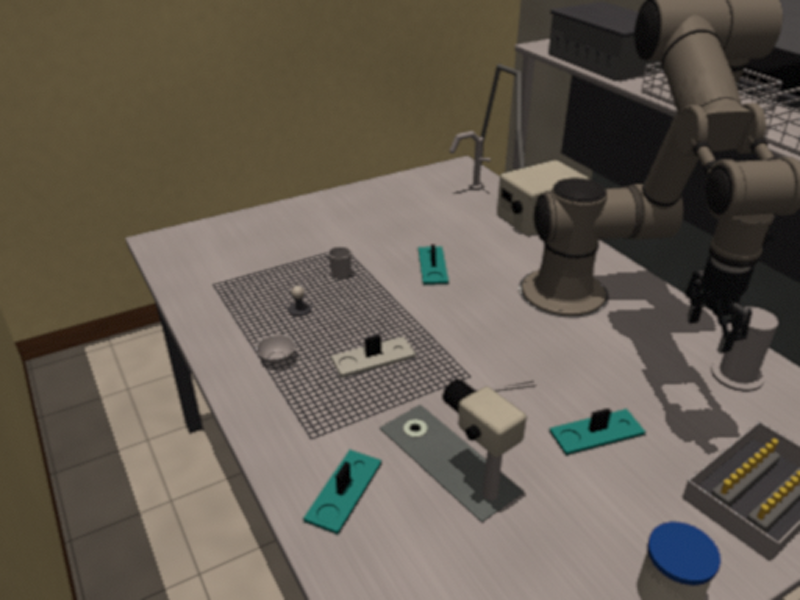

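View pics/top0.png

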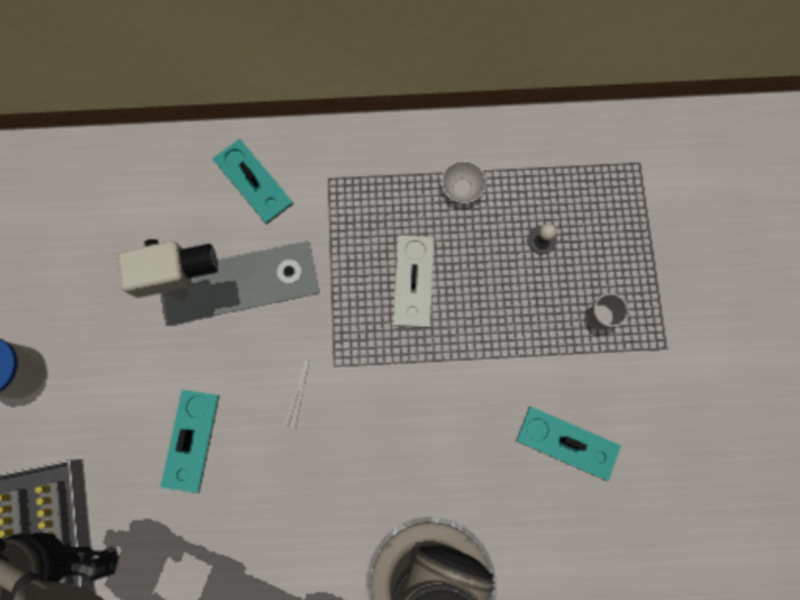

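Candidates for the tray, in the 800x600 top view: white at (414,280), turquoise at (252,180), (190,440) and (568,443). The white/aluminium one fits, because the turquoise ones are look-alikes. The white ball is at (547,232) in top and (298,291) in scene. The lens mark is at (289,271) in top. Next I'll confirm these in enlarged crops.

```bash
cat > h.py <<'E'
import numpy as np, cv2
from workcell import get_obs, snapshot, grip_depth
from scipy.spatial.transform import Rotation as Ro
def ray(s,uv):
    d=s["R"].T@np.linalg.solve(s["mtx"],[uv[0],uv[1],1.]); return -s["R"].T@s["t"], d/np.linalg.norm(d)
def onz(s,uv,z):
    o,d=ray(s,uv); return o+d*(z-o[2])/d[2]
def tri(s1,u1,s2,u2):
    A=np.zeros((3,3));b=np.zeros(3);L=[ray(s1,u1),ray(s2,u2)]
    for o,d in L:
        P=np.eye(3)-np.outer(d,d);A+=P;b+=P@o
    X=np.linalg.solve(A,b); return X,[np.linalg.norm((np.eye(3)-np.outer(d,d))@(X-o)) for o,d in L]
def proj(s,X):
    c=s["R"]@np.asarray(X,float)+s["t"]; p=s["mtx"]@c; return p[:2]/p[2]
def crop(s,u0,v0,w,h,k):
    return cv2.resize(np.ascontiguousarray(s["color"][v0:v0+h,u0:u0+w,::-1]),None,fx=k,fy=k,interpolation=cv2.INTER_CUBIC)
E
python3 - <<'E'
from h import *
import pickle
S=snapshot("scene");T=snapshot("top");pickle.dump((S,T),open("s0.pkl","wb"))
def fit(im,w,h):
    o=np.zeros((h,w,3),np.uint8);o[:im.shape[0],:im.shape[1]]=im[:h,:w];return o
# top tiles: ball, tray, mark / scene
a=[crop(T,325,130,50,50,5),crop(T,235,140,60,75,4),crop(T,100,150,110,65,3)[:, :330]]
b=[crop(S,175,170,50,50,5),crop(S,205,205,65,40,4),crop(S,240,235,110,100,3)[:, :330]]
r=lambda L:np.hstack([fit(x,[250,260,290][i],300) for i,x in enumerate(L)])
cv2.imwrite("pics/c1.png",np.vstack([r(a),r(b)]))
E
```

```text
(no output)
```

View pics/c1.png

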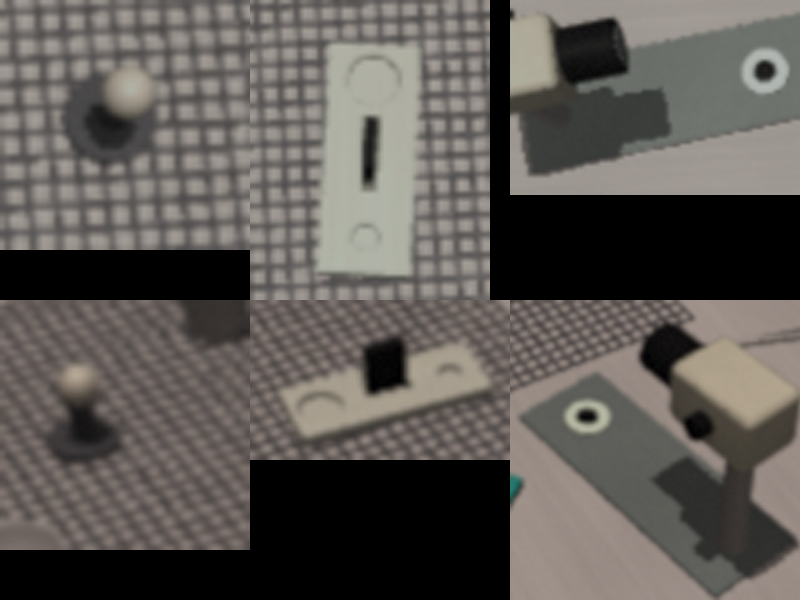

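The crops show the white ball on its dark stand (top tile 1, scene tile 1). The white tray's large pocket is at its upper (+world x) end in top, the black grip is upright, and the lens mark is on the grey foot. Next: measuring.

```bash
cat > m.py <<'E'
from h import *
import pickle
def traymask(s,box):
    u0,v0,w,h=box;c=s["color"][v0:v0+h,u0:u0+w].astype(int)
    return c
if __name__=="__main__":
    S,T=pickle.load(open("s0.pkl","rb"))
    for s,uv in((T,[(264,158),(258,205),(270,190),(265,150),(299,160),(262,215),(351,148),(337,150)]),(S,[(225,230),(250,222),(240,235),(190,186),(260,250),(190,184),(230,232)])):
        print([ (p,s["color"][p[1],p[0]].tolist()) for p in uv])
E
python3 m.py
python3 - <<'E'
from h import *
import pickle
S,T=pickle.load(open("s0.pkl","rb"))
def comp(s,m,seed):
    n,l,st,ce=cv2.connectedComponentsWithStats(m.astype(np.uint8));i=l[seed[1],seed[0]];return l==i,st[i],ce[i]
for s,seed,name in((T,(264,190),"T"),(S,(228,230),"S")):
    c=s["color"].astype(int);
    m=(c[...,1]-c[...,0]>=(1 if name=="T" else -8))&(c[...,0]-c[...,2]>3)&(c[...,0]>110)
    k,st,ce=comp(s,m,seed);print(name,st,ce)
    cs,_=cv2.findContours(k.astype(np.uint8),cv2.RETR_EXTERNAL,cv2.CHAIN_APPROX_NONE)
    r=cv2.minAreaRect(max(cs,key=len));print(r,cv2.boxPoints(r).tolist())
    # mark
for s,b,name in((T,(170,158,32,32),"T"),(S,(252,262,30,26),"S")):
    u,v,w,h=b;g=s["color"][v:v+h,u:u+w].astype(int).sum(2)/3
    print(name,np.round(g[::3,::3]).astype(int))
E
```

```text
[((264, 158), [175, 176, 164]), ((258, 205), [176, 180, 167]), ((270, 190), [175, 178, 166]), ((265, 150), [119, 117, 111]), ((299, 160), [119, 115, 111]), ((262, 215), [118, 113, 111]), ((351, 148), [174, 175, 164]), ((337, 150), [118, 113, 110])]
[((225, 230), [152, 144, 129]), ((250, 222), [168, 159, 143]), ((240, 235), [75, 70, 65]), ((190, 186), [158, 145, 130]), ((260, 250), [118, 108, 104]), ((190, 184), [176, 164, 147]), ((230, 232), [168, 159, 143])]
T [251 151  25  58 909] [262.6809681  186.37183718]
((264.3603515625, 179.87413024902344), (23.723697662353516, 56.78419876098633), 3.3664603233337402) [[250.8517303466797, 207.52069091796875], [254.1862030029297, 150.83447265625], [277.86895751953125, 152.22756958007812], [274.53448486328125, 208.91378784179688]]
S [212 224  17  16  84] [219.5        230.98809524]
((220.2264404296875, 231.29246520996094), (14.148136138916016, 15.659103393554688), 74.05460357666016) [[210.75474548339844, 226.6415252685547], [225.8113555908203, 222.3396453857422], [229.69813537597656, 235.9434051513672], [214.6415252685547, 240.2452850341797]]
T 
[... 207 characters left out ...]
50  80 168 162 111 110 112]
 [112 112 121 177  46  32 105 177 111 111 113]
 [112 111 116 177 114  75 172 161 111 113 112]
 [113 113 112 134 177 178 167 114 112 113 111]
 [112 112 112 111 113 111 112 111 112 111 111]
 [114 113 111 112 112 111 110 111 112 111 111]
 [112 112 113 112 111 111 111 111 109 111 106]]
S [[141 142 140 128  93  90  91 112 139 139]
 [142 128 100  92  93  92  92  90 108 138]
 [110  92  91 104 131 128 101  91  92  99]
 [ 92  93 115 170  99 111 175 106  93  91]
 [ 92  92 137 150  16  21 169 126  92  93]
 [ 93  92  92 159 172 168 156  94  91  93]
 [ 90  93  93  91  94  92  93  93  94  93]
 [111  90  93  94  93  93  93  93  93  93]
 [142 113  91  94  91  93  92  93  92  93]]
```

```bash
python3 - <<'E'
from h import *
import pickle
S,T=pickle.load(open("s0.pkl","rb"))
def comp(m,seed):
    n,l,st,ce=cv2.connectedComponentsWithStats(m.astype(np.uint8),connectivity=4);i=l[seed[1],seed[0]];print("  in mask",bool(i));return l==i,st[i],ce[i]
def cont(k):
    cs,_=cv2.findContours(k.astype(np.uint8),cv2.RETR_EXTERNAL,cv2.CHAIN_APPROX_NONE);return max(cs,key=len)
c=T["color"].astype(int);d=cv2.GaussianBlur(T["color"],(3,3),0).astype(int)
kb,st,ce=comp((d[...,1]-d[...,0]>=-1)&(c[...,0]>125),(351,148));print("ballT",st,cv2.minEnclosingCircle(cont(kb)),ce); bT=ce
c=S["color"].astype(int);d=cv2.GaussianBlur(S["color"],(3,3),0).astype(float)
rat=d[...,2]/d[...,0]
kb,st,ce=comp((rat<0.865)&(c[...,0]>80),(190,185));print("ballS",st,cv2.minEnclosingCircle(cont(kb)),ce);bS=ce
kt,st,ce=comp((rat<0.865)&(c[...,0]>110),(228,231));print("trayS",st,ce)
r=cont(kt);print(cv2.approxPolyDP(r,2,True)[:,0].tolist())
# mark
def blob(s,box,th,lo):
    u,v,w,h=box;g=s["color"][v:v+h,u:u+w].astype(float).mean(2)
    m=(g<th) if lo else (g>th)
    n,l,st,ce=cv2.connectedComponentsWithStats(m.astype(np.uint8));
    return [(st[i,4],(ce[i]+[u,v]).round(2).tolist(),st[i,:4].tolist()) for i in range(1,n) if st[i,4]>4]
print("markT",blob(T,(176,164,20,20),140,False),blob(T,(176,164,20,20),90,True))
print("markS",blob(S,(256,267,19,14),115,False),blob(S,(256,267,19,14),70,True))
print("gripT",blob(T,(255,160,20,40),90,True)); print("gripS",blob(S,(230,210,17,25),45,True))
print("ball tri",tri(S,bS,T,bT))
# foot
g=T["color"].astype(int);m=(abs(g.mean(2)-111)<6)&(g[...,1]-g[...,0]>=0)
k,st,ce=comp(m,(185,195));print(st,cv2.approxPolyDP(cont(k),2.5,True)[:,0].tolist(),g[185,170])
E
```

```text
in mask False
ballT [     0      0    512    384 194564] ((255.5, 191.5), 319.30010986328125) [255.61049321 191.41244012]
  in mask True
ballS [186 182   9   7  51] ((190.0, 185.5), 4.272101879119873) [190.         185.29411765]
  in mask True
trayS [212 216  53  24 569] [237.64323374 227.54481547]
[[264, 225], [260, 217], [245, 218], [244, 227], [234, 229], [232, 222], [214, 226], [212, 229], [219, 239]]
markT [(np.int32(137), [184.55, 173.01], [1, 2, 16, 15])] [(np.int32(35), [184.46, 173.09], [6, 6, 6, 7])]
markS [(np.int32(119), [265.43, 273.43], [2, 1, 16, 12])] [(np.int32(19), [265.37, 273.26], [7, 5, 6, 4])]
gripT [(np.int32(53), [264.42, 177.09], [8, 9, 4, 17])]
gripS [(np.int32(106), [238.21, 220.84], [4, 5, 10, 13])]
ball tri (array([594.88112619, -24.57253433, 171.03805832]), [np.float64(116.7871153387111), np.float64(116.78711533871098)])
  in mask False
[     0      0    512    384 191756] [[0, 0], [0, 383], [511, 383], [511, 0]] [113 117 112]
```

```bash
python3 - <<'E'
from h import *
import pickle
S,T=pickle.load(open("s0.pkl","rb"))
for s,u,v,n in((T,338,135,"T"),(S,178,173,"S")):
    im=crop(s,u,v,26,26,10);g=im.mean(2).astype(np.uint8)
    H=cv2.HoughCircles(g,cv2.HOUGH_GRADIENT,1,300,param1=60,param2=8,minRadius=30,maxRadius=65)
    print(n,H, (np.array(H[0,0,:2])+.5)/10-.5+[u,v] if H is not None else None)
    x=H[0,0];cv2.circle(im,(int(x[0]),int(x[1])),int(x[2]),(0,0,255),1);cv2.imwrite(f"pics/b{n}.png",im)
cv2.imwrite("pics/bb.png",np.hstack([cv2.imread("pics/bT.png"),cv2.imread("pics/bS.png")]))
bT=np.array([350.4,147.8]);bS=np.array([190.2,186.2])
X,e=tri(S,bS,T,bT);print("ball",X,e,onz(T,bT,53),onz(S,bS,53))
for n,a,b,z in(("mark",(184.5,173.05),(265.4,273.3),6),("gripcent",(264.42,177.09),(238.21,220.84),40)):
    print(n,tri(S,b,T,a),onz(T,a,z),onz(S,b,z))
# expected radius px
print(16*408/np.linalg.norm(X+T["R"].T@T["t"]),16*457/np.linalg.norm(X+S["R"].T@S["t"]))
# tray corners T pushed out half px
r=((264.36,179.87),(24.72,57.78),3.366)
P=cv2.boxPoints(r);W=np.array([onz(T,p,12) for p in P]);print(W.round(1),W.mean(0));
for i in range(4):print(np.linalg.norm(W[i]-W[(i+1)%4]))
for p in [(264,225),(260,217),(212,229),(219,239)]:print(onz(S,p,12).round(1),onz(S,p,0).round(1))
im=crop(T,100,150,110,65,7);cv2.imwrite("pics/foot.png",im)
E
```

```text
T None NoneTraceback (most recent call last):
  File "<stdin>", line 8, in <module>
TypeError: 'NoneType' object is not subscriptable
```

```bash
python3 - <<'E'
from h import *
import pickle
S,T=pickle.load(open("s0.pkl","rb"))
bT=np.array([350.4,147.8]);bS=np.array([190.2,186.2])
X,e=tri(S,bS,T,bT);print("ball",X,e,onz(T,bT,53),onz(S,bS,53))
for n,a,b,z in(("mark",(184.5,173.05),(265.4,273.3),6),("gripcent",(264.42,177.09),(238.21,220.84),40)):
    print(n,tri(S,b,T,a),onz(T,a,z),onz(S,b,z))
rT=16*408/np.linalg.norm(X+T["R"].T@T["t"]);rS=16*457/np.linalg.norm(X+S["R"].T@S["t"]);print(rT,rS)
out=[]
for s,u,v,n,b,r in((T,338,135,"T",bT,rT),(S,178,173,"S",bS,rS)):
    im=crop(s,u,v,26,26,15);q=(b-[u,v]+.5)*15-.5
    cv2.circle(im,(int(q[0]),int(q[1])),int(r*15),(0,0,255),1);out.append(im)
cv2.imwrite("pics/bb.png",np.hstack(out))
r=((264.36,179.87),(24.72,57.78),3.366)
P=cv2.boxPoints(r);W=np.array([onz(T,p,12) for p in P]);print(W.round(1),W.mean(0));
for i in range(4):print(np.linalg.norm(W[i]-W[(i+1)%4]))
for p in [(264,225),(260,217),(212,229),(219,239)]:print(onz(S,p,12).round(1),onz(S,p,0).round(1))
im=crop(T,100,150,110,65,7);cv2.imwrite("pics/foot.png",im)
E
```

```text
ball [ 630.21306822 -263.69393471   57.6091704 ] [np.float64(0.5511200663646164), np.float64(0.5511200663645963)] [ 632.15546327 -265.25111977   53.        ] [ 627.58751271 -269.58706911   53.        ]
mark (array([591.3986768 , 241.76388576,  10.33663664]), [np.float64(1.0462207002269703), np.float64(1.0462207002270503)]) [593.43718728 241.85998917   6.        ] [588.39523067 238.79236115   6.        ]
gripcent (array([558.65092425,  -2.19661488,  40.1983225 ]), [np.float64(0.04452214276680042), np.float64(0.044522142766899725)]) [558.73801936  -2.23036219  40.        ] [558.50970424  -2.38246509  40.        ]
5.172143575815609 4.104581962457736
[[472.3  44.8  12. ]
 [653.3  24.9  12. ]
 [644.4 -51.4  12. ]
 [463.9 -29.1  12. ]] [558.48430549  -2.71332819  12.        ]
182.02134636993787
76.77608457270652
181.87756564537025
74.37266814218
[473.3  33.   12. ] [465.7  20.3   0. ]
[462.5 -14.5  12. ] [454.8 -27.7   0. ]
[645.2 -38.5  12. ] [639.6 -52.1   0. ]
[647.2  22.6  12. ] [641.6   9.7   0. ]
```

View pics/bb.png

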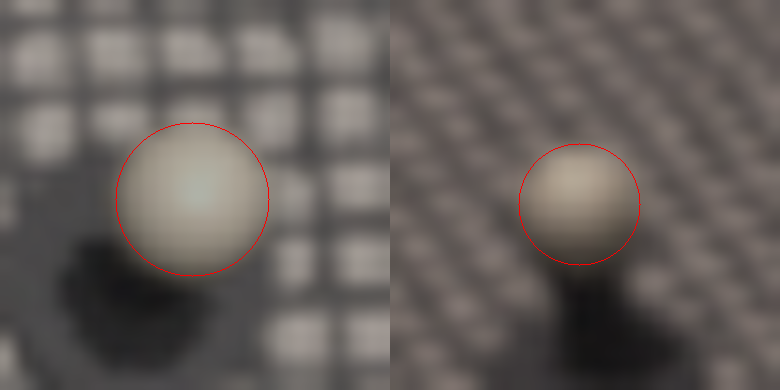

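View pics/foot.png

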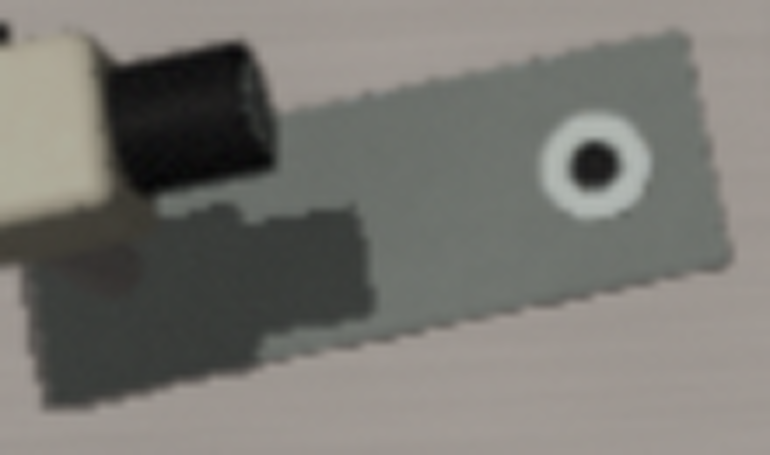

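```bash
python3 - <<'E'
from h import *
import pickle
S,T=pickle.load(open("s0.pkl","rb"))
a=onz(T,(265.4,159.6),11);b=onz(T,(263.4,198.6),11);d=a-b;print(a,b,(a+b)/2,np.linalg.norm(d),np.degrees(np.arctan2(d[1],d[0])))
f=lambda x,y:onz(T,((x+.5)/7-.5+100,(y+.5)/7-.5+150),6)
p,q,r=f(690,32),f(732,265),f(45,408);print(p,q,r)
d=r-q;print("lens y dir",np.degrees(np.arctan2(d[1],d[0])),np.linalg.norm(d),np.linalg.norm(p-q))
y=d/np.linalg.norm(d);print("origin from foot",(p+q)/2+50*y)
print("cams",-S["R"].T@S["t"],-T["R"].T@T["t"])
o=get_obs();R=Ro.from_rotvec(o["tool_rot"]).as_matrix();print(R.round(3),o["eef_pos"])
im1=crop(T,235,140,60,75,8);im2=crop(S,205,205,65,45,8);H=np.zeros((600,800,3),np.uint8);H[:,:480]=im1;H[:360,480:]=im2[:,:320];cv2.imwrite("pics/tray.png",H)
cv2.imwrite("pics/trayS.png",crop(S,205,205,65,45,12))
E
```

```text
[621.57962081  -9.6145145   11.        ] [499.14904649   3.74567311  11.        ] [560.36433365  -2.9344207   11.        ] 123.15737955910743 -6.2277367743188
[652.07145815 198.41761409   6.        ] [544.69887359 182.5863264    6.        ] [497.36843037 480.79266625   6.        ]
lens y dir 99.0185921875667 301.93905342342305 108.53341229315043
origin from foot [590.54741804 239.88384657   6.        ]
cams [1127.73585985 1130.69044564 1048.38362984] [ 260.48955415   41.38680836 1225.18898768]
[[ 0.246  0.969 -0.   ]
 [ 0.969 -0.246 -0.001]
 [-0.001 -0.    -1.   ]] [129.17998527 508.62144348 230.894917  ]
```

View pics/tray.png

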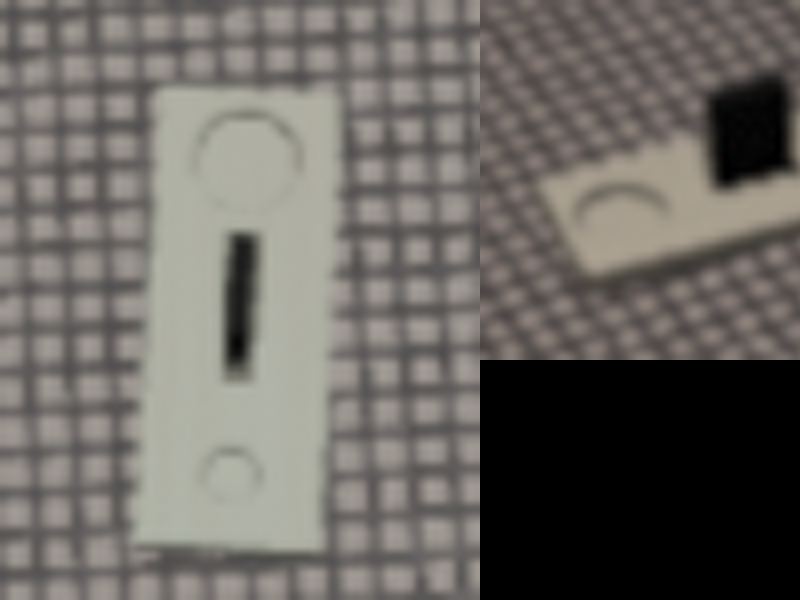

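View pics/trayS.png

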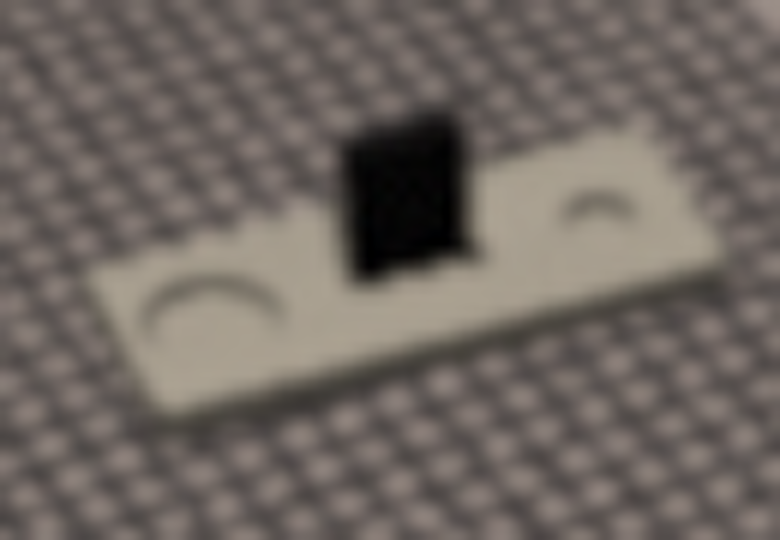

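```bash
cat > go.py <<'E'
import sys
from h import *
def tgt(x,y,z,yaw=83.5):
    o=get_obs();R=Ro.from_rotvec(o["tool_rot"]).as_matrix();c,s=np.cos(np.radians(yaw)),np.sin(np.radians(yaw))
    G=np.array([[c,s,0],[s,-c,0],[0,0,-1]])
    print("t",o["clock"].__round__(2),"pos",o["eef_pos"].round(1),"open",round(o["opening"],1),"F",o["ft_force"].round(1),"j",o["joints"].round(2))
    print("tilt deg",np.degrees(np.arccos(min(1,-R[2,2]))).round(2),"yaw",np.degrees(np.arctan2(R[1,0],R[0,0])).round(2))
    print("travel",(R.T@(np.array([x,y,z])-o["eef_pos"])).round(1).tolist(),"twist",np.degrees(Ro.from_matrix(R.T@G).as_rotvec()).round(2).tolist())
if __name__=="__main__": tgt(*map(float,sys.argv[1:]))
E
python3 - <<'E'
from h import *
import pickle
S,T=pickle.load(open("s0.pkl","rb"))
s=lambda x,y:np.array([(x+.5)/12-.5+205,(y+.5)/12-.5+205]);t=lambda x,y:np.array([(x+.5)/8-.5+235,(y+.5)/8-.5+140])
W=[]
for a,b in (((95,270),(342,92)),((175,415),(155,90)),((722,265),(135,543)),((640,125),(325,550))):
    X,e=tri(S,s(*a),T,t(*b));print(X.round(1),e[0].round(1),onz(T,t(*b),12).round(1),onz(S,s(*a),12).round(1));W.append(X)
print(np.mean(W,0))
E
python3 go.py 631 -266 250
```

```text
[642.9 -46.   15.9] 3.1 [646.8 -48.2  12. ] [639.2 -47.7  12. ]
[649.4  25.2  14.9] 1.5 [651.6  24.3  12. ] [647.1  23.4  12. ]
[474.5  41.   10.6] 0.5 [473.8  41.3  12. ] [475.7  42.2  12. ]
[465.5 -28.7  13.5] 1.9 [467.3 -29.9  12. ] [463.3 -28.9  12. ]
[558.07822689  -2.1225941   13.72467775]
t 0.2 pos [129.2 508.6 230.9] open 85.4 F [-0.3 -1.   0.1] j [ 1.18  0.34  1.52 -0.    1.28 -0.15]
tilt deg 0.05 yaw 75.74
travel [-627.2, 677.1, -18.6] twist [-0.01, 0.05, -7.76]
```

The tray top triangulates at z≈13.7 (nominal 12), the ball at 57.6 (nominal 53) and the mark at 10 (nominal 6). The scene camera therefore reads about 1 px off, so I'll weight the top view more. Moving toward the ball now.

Request:
apply_moves(
  travel=[
    [-627, 677, -20],
    [-627, 677, -20],
    [-627, 677, -20],
    [-627, 677, -20],
    [-627, 677, -20],
    [-627, 677, -20],
    [-627, 677, -20],
    [-627, 677, -20],
    [-627, 677, -20],
    [-627, 677, -20],
  ],
  twist=[
    [0, 0, -7.8],
    [0, 0, -7.8],
    [0, 0, -7.8],
    [0, 0, -7.8],
    [0, 0, -7.8],
    [0, 0, -7.8],
    [0, 0, -7.8],
    [0, 0, -7.8],
    [0, 0, -7.8],
    [0, 0, -7.8],
  ],
  gripper=[1, 1, 1, 1, 1, 1, 1, 1, 1, 1],
)

```text
clock: 1.03
eef_pos: [355.0, 159.3, 240.5]
tool_rot: [2.342, 2.093, -0.0]
ft_force: [0.9, 0.8, -0.1]
opening: 85.3
```

```bash
python3 go.py 631 -266 200
```

```text
t 1.03 pos [355.  159.3 240.5] open 85.3 F [ 0.9  0.8 -0.1] j [ 0.22  0.08  1.84 -0.    1.22 -1.23]
tilt deg 0.04 yaw 83.55
travel [-391.6, 322.0, 40.8] twist [0.01, 0.03, 0.05]
```

Request:
apply_moves(
  travel=[
    [-391.6, 322, 40],
    [-391.6, 322, 40],
    [-391.6, 322, 40],
    [-391.6, 322, 40],
    [-391.6, 322, 40],
    [-391.6, 322, 40],
    [-391.6, 322, 40],
    [-391.6, 322, 40],
    [-391.6, 322, 40],
    [-391.6, 322, 40],
  ],
  twist=[
    [0, 0, 0],
    [0, 0, 0],
    [0, 0, 0],
    [0, 0, 0],
    [0, 0, 0],
    [0, 0, 0],
    [0, 0, 0],
    [0, 0, 0],
    [0, 0, 0],
    [0, 0, 0],
  ],
  gripper=[1, 1, 1, 1, 1, 1, 1, 1, 1, 1],
)

```text
clock: 1.87
eef_pos: [580.8, -189.4, 207.6]
tool_rot: [2.343, 2.092, -0.001]
ft_force: [1.4, 0.5, 0.4]
opening: 85.5
```

```bash
python3 go.py 631 -266 100
```

```text
t 1.87 pos [ 580.8 -189.4  207.6] open 85.5 F [1.4 0.5 0.4] j [-0.44  0.52  1.31 -0.    1.31 -1.9 ]
tilt deg 0.02 yaw 83.53
travel [-70.4, 58.5, 107.6] twist [-0.01, 0.02, 0.03]
```

Request:
apply_moves(
  travel=[
    [-35.2, 29, 30],
    [-70.4, 58.5, 60],
    [-70.4, 58.5, 90],
    [-70.4, 58.5, 107.6],
    [-70.4, 58.5, 107.6],
    [-70.4, 58.5, 107.6],
  ],
  twist=[
    [0, 0, 0],
    [0, 0, 0],
    [0, 0, 0],
    [0, 0, 0],
    [0, 0, 0],
    [0, 0, 0],
  ],
  gripper=[1, 1, 1, 1, 1, 1],
)

```text
clock: 2.37
eef_pos: [630.0, -265.5, 98.3]
tool_rot: [-2.341, -2.089, 0.003]
ft_force: [0.0, -0.0, -0.0]
opening: 85.4
```

```bash
python3 go.py 631 -266 43; python3 - <<'E'
from h import *
S=snapshot("scene");T=snapshot("top")
cv2.imwrite("pics/d1.png",np.hstack([crop(T,320,115,60,60,6),crop(S,160,140,70,60,6)]))
E
```

```text
t 2.37 pos [ 630.  -265.5   98.3] open 85.4 F [ 0. -0. -0.] j [-0.51  0.75  1.2  -0.    1.2  -1.97]
tilt deg 0.26 yaw 83.51
travel [-0.4, 1.3, 55.3] twist [-0.24, -0.09, 0.01]
```

View pics/d1.png

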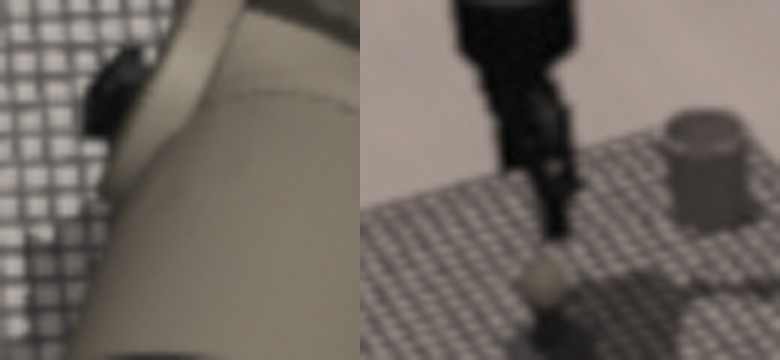

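The scene crop shows the fingers above and slightly behind the ball, which is at tile (543,280); the top view is blocked by the arm. Descending.

Request:
apply_moves(
  travel=[
    [0, 1, 20],
    [0, 1, 40],
    [-0.4, 1.3, 55],
    [-0.4, 1.3, 55.3],
    [-0.4, 1.3, 55.3],
  ],
  twist=[
    [-0.2, -0.1, 0],
    [-0.2, -0.1, 0],
    [-0.2, -0.1, 0],
    [-0.2, -0.1, 0],
    [-0.2, -0.1, 0],
  ],
  gripper=[1, 1, 1, 1, 1],
)

```text
clock: 2.88
eef_pos: [633.9, -266.1, 49.1]
tool_rot: [2.335, 2.089, 0.004]
ft_force: [0.3, -1.2, 0.2]
opening: 85.6
```

```bash
python3 go.py 631 -266 43; python3 - <<'E'
from h import *
S=snapshot("scene");
print(proj(S,get_obs()["eef_pos"]),proj(S,[631,-266,53]))
cv2.imwrite("pics/d2.png",crop(S,160,140,70,60,10))
E
```

```text
t 2.88 pos [ 633.9 -266.1   49.1] open 85.6 F [ 0.3 -1.2  0.2] j [-0.51  0.8   1.24 -0.    1.09 -1.97]
tilt deg 0.5 yaw 83.61
travel [-0.2, -2.9, 6.1] twist [0.45, 0.22, 0.11]
[188.95111955 187.76163722] [189.74232258 186.89915696]
```

View pics/d2.png

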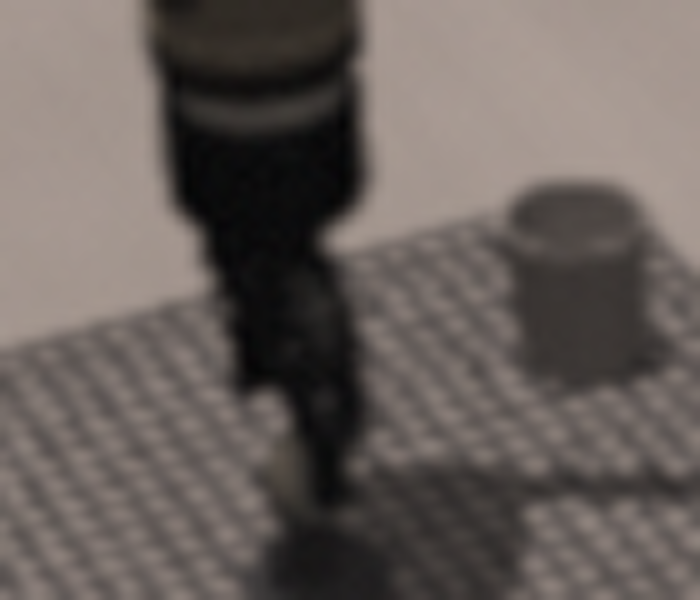

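Request:
apply_moves(
  travel=[
    [-0.2, -2.9, 6.1],
    [-0.2, -2.9, 6.1],
    [-0.2, -2.9, 6.1],
    [-0.2, -2.9, 6.1],
  ],
  twist=[
    [0.4, 0.2, 0],
    [0.4, 0.2, 0],
    [0.4, 0.2, 0],
    [0.4, 0.2, 0],
  ],
  gripper=[1, 1, 1, 1],
)

```text
clock: 3.27
eef_pos: [631.8, -266.5, 44.4]
tool_rot: [2.339, 2.092, 0.002]
ft_force: [0.4, 0.3, -0.2]
opening: 85.3
```

```bash
python3 go.py 631 -266 43
```

```text
t 3.27 pos [ 631.8 -266.5   44.4] open 85.3 F [ 0.4  0.3 -0.2] j [-0.51  0.8   1.24  0.    1.09 -1.97]
tilt deg 0.21 yaw 83.6
travel [0.4, -0.8, 1.4] twist [0.19, 0.08, 0.1]
```

Good. Closing on the ball.

Request:
apply_moves(
  travel=[
    [0, -0.8, 1.4],
    [0, -0.8, 1.4],
    [0, -0.8, 1.4],
    [0, -0.8, 1.4],
    [0, -0.8, 1.4],
    [0, -0.8, 1.4],
    [0, -0.8, 1.4],
    [0, -0.8, 1.4],
  ],
  twist=[
    [0, 0, 0],
    [0, 0, 0],
    [0, 0, 0],
    [0, 0, 0],
    [0, 0, 0],
    [0, 0, 0],
    [0, 0, 0],
    [0, 0, 0],
  ],
  gripper=[-1, -1, -1, -1, -1, -1, -1, -1],
)

```text
clock: 3.93
eef_pos: [631.9, -264.4, 44.1]
tool_rot: [2.339, 2.093, 0.006]
ft_force: [0.4, 7.3, 5.9]
opening: 28.6
```

```bash
python3 go.py 631 -266 43; python3 - <<'E'
from h import *
S=snapshot("scene");print(get_obs()["opening"])
cv2.imwrite("pics/d3.png",crop(S,160,140,70,60,10))
E
```

```text
t 3.93 pos [ 631.9 -264.4   44.1] open 28.6 F [0.4 7.3 5.9] j [-0.51  0.8   1.25  0.    1.09 -1.97]
tilt deg 0.28 yaw 83.64
travel [-1.7, -0.7, 1.1] twist [0.27, -0.06, 0.14]
28.72385828112523
```

View pics/d3.png

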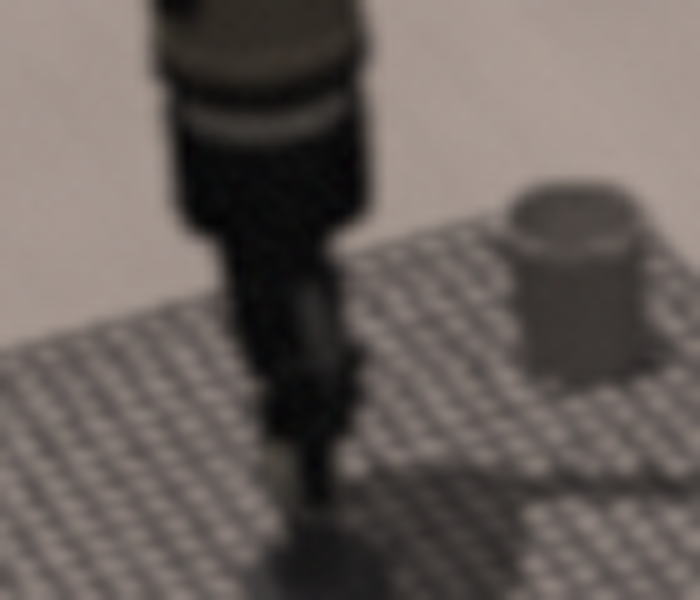

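The opening is 28.6 mm, less than the 32 mm ball, and there's an upward push. That suggests contact above the equator, and the ball also lies a little toward +y. I'll reopen, lower and regrip.

Request:
apply_moves(
  travel=[
    [0, -0.7, 1],
    [0, -0.7, 1],
    [0, -0.7, 1],
    [0.6, -0.7, 4],
    [0.6, -0.7, 7],
    [0.6, -0.7, 7],
    [0.6, -0.7, 7],
  ],
  twist=[
    [0, 0, 0],
    [0, 0, 0],
    [0.2, 0, 0],
    [0.2, 0, 0],
    [0.2, 0, 0],
    [0.2, 0, 0],
    [0.2, 0, 0],
  ],
  gripper=[0.4, 0.4, 0.4, 0.4, 0.4, 0.4, 0.4],
)

```text
clock: 4.57
eef_pos: [631.0, -263.8, 36.4]
tool_rot: [-2.341, -2.094, -0.002]
ft_force: [-0.2, 0.6, 0.3]
opening: 60.1
```

```bash
python3 go.py 631 -264 37; python3 - <<'E'
from h import *
S=snapshot("scene")
cv2.imwrite("pics/d4.png",crop(S,160,140,70,60,10))
E
```

```text
t 4.57 pos [ 631.  -263.8   36.4] open 60.1 F [-0.2  0.6  0.3] j [-0.51  0.81  1.25  0.    1.08 -1.97]
tilt deg 0.08 yaw 83.63
travel [-0.2, 0.0, -0.6] twist [0.01, -0.08, 0.13]
```

View pics/d4.png

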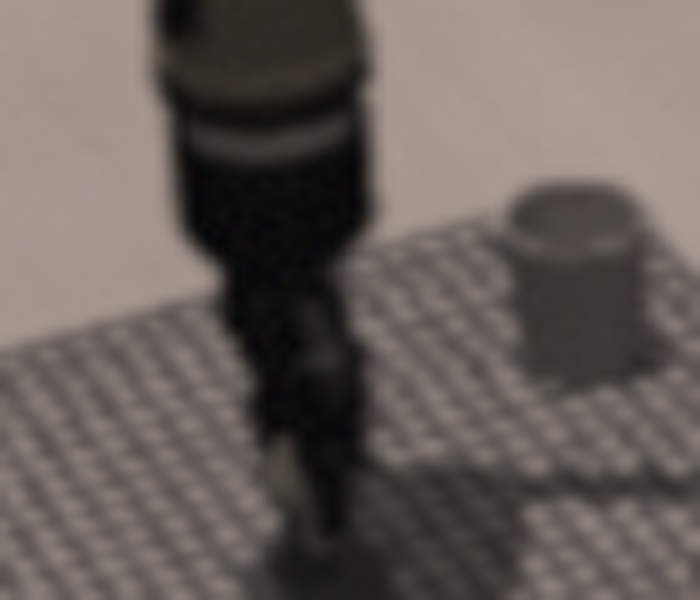

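Request:
apply_moves(
  travel=[
    [0, 0, -0.6],
    [0, 0, -0.6],
    [0, 0, -0.6],
    [0, 0, -0.6],
    [0, 0, -0.6],
    [0, 0, -0.6],
  ],
  twist=[
    [0, 0, 0],
    [0, 0, 0],
    [0, 0, 0],
    [0, 0, 0],
    [0, 0, 0],
    [0, 0, 0],
  ],
  gripper=[-1, -1, -1, -1, -1, -1],
)

```text
clock: 5.12
eef_pos: [631.4, -263.6, 37.9]
tool_rot: [2.341, 2.095, 0.003]
ft_force: [-0.2, 2.6, 5.0]
opening: 29.2
```

```bash
python3 go.py 631 -264 37
```

```text
t 5.12 pos [ 631.4 -263.6   37.9] open 29.2 F [-0.2  2.6  5. ] j [-0.51  0.81  1.25  0.    1.08 -1.97]
tilt deg 0.11 yaw 83.64
travel [-0.4, -0.4, 0.9] twist [0.08, -0.07, 0.14]
```

Request:
apply_moves(
  travel=[
    [0, 0, -3],
    [0, 0, -8],
    [0, 0, -14],
    [0, 0, -20],
    [0, 0, -20],
    [0, 0, -20],
  ],
  twist=[
    [0, 0, 0],
    [0, 0, 0],
    [0, 0, 0],
    [0, 0, 0],
    [0, 0, 0],
    [0, 0, 0],
  ],
  gripper=[-1, -1, -1, -1, -1, -1],
)

```text
clock: 5.62
eef_pos: [631.7, -263.9, 58.5]
tool_rot: [2.34, 2.094, 0.003]
ft_force: [-1.2, -1.1, -0.6]
opening: 28.5
```

```bash
python3 go.py 631 -264 150; python3 - <<'E'
from h import *
S=snapshot("scene")
cv2.imwrite("pics/d5.png",crop(S,160,140,70,60,10))
E
```

```text
t 5.62 pos [ 631.7 -263.9   58.5] open 28.5 F [-1.2 -1.1 -0.6] j [-0.51  0.79  1.24  0.    1.12 -1.97]
tilt deg 0.15 yaw 83.63
travel [-0.1, -0.4, -91.5] twist [0.14, -0.04, 0.13]
```

View pics/d5.png

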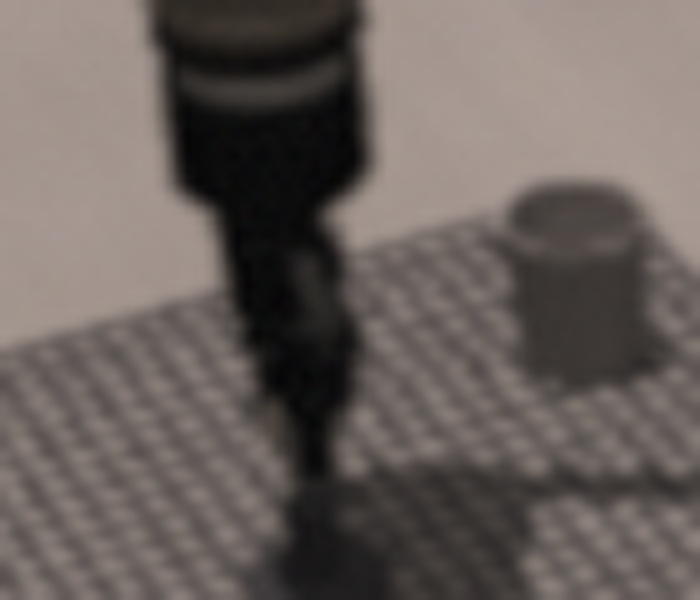

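The stand is now empty and the ball is between the fingers. Next, carrying it to the pocket.

Request:
apply_moves(
  travel=[
    [0, 0, -30],
    [0, 0, -60],
    [0, 0, -80],
    [0, 0, -80],
    [0, 0, -80],
  ],
  twist=[
    [0, 0, 0],
    [0, 0, 0],
    [0, 0, 0],
    [0, 0, 0],
    [0, 0, 0],
  ],
  gripper=[-1, -1, -1, -1, -1],
)

```text
clock: 6.08
eef_pos: [631.7, -264.0, 139.1]
tool_rot: [2.339, 2.093, 0.004]
ft_force: [0.1, -0.5, -1.4]
opening: 29.4
```

```bash
python3 go.py 621 -9.7 110
```

```text
t 6.08 pos [ 631.7 -264.   139.1] open 29.4 F [ 0.1 -0.5 -1.4] j [-0.51  0.71  1.16  0.    1.27 -1.97]
tilt deg 0.22 yaw 83.63
travel [251.6, -38.9, 29.0] twist [0.21, -0.01, 0.13]
```

Request:
apply_moves(
  travel=[
    [25, -4, 3],
    [55, -8, 6],
    [85, -13, 10],
    [115, -18, 14],
    [145, -22, 18],
    [175, -27, 22],
    [205, -32, 25],
    [230, -36, 28],
    [245, -38, 29],
    [251.6, -38.9, 29],
  ],
  twist=[
    [0, 0, 0],
    [0, 0, 0],
    [0, 0, 0],
    [0, 0, 0],
    [0, 0, 0],
    [0, 0, 0],
    [0, 0, 0],
    [0, 0, 0],
    [0.2, 0, 0.1],
    [0.2, 0, 0.1],
  ],
  gripper=[-1, -1, -1, -1, -1, -1, -1, -1, -1, -1],
)

```text
clock: 6.92
eef_pos: [619.5, -7.0, 107.7]
tool_rot: [-2.338, -2.093, 0.004]
ft_force: [0.3, 0.1, 0.1]
opening: 28.8
```

```bash
python3 go.py 621 -9.7 60; python3 - <<'E'
from h import *
S=snapshot("scene");T=snapshot("top")
cv2.imwrite("pics/e1.png",np.hstack([crop(T,235,130,60,75,6)[:420],crop(S,195,170,70,70,6)]))
print(proj(S,[621,-9.7,126]))
E
```

```text
t 6.92 pos [619.5  -7.  107.7] open 28.8 F [0.3 0.1 0.1] j [-0.14  0.63  1.41  0.    1.11 -1.6 ]
tilt deg 0.25 yaw 83.67
travel [-2.5, 2.0, 47.7] twist [-0.25, -0.04, 0.17]
[220.25803067 205.41529545]
```

View pics/e1.png

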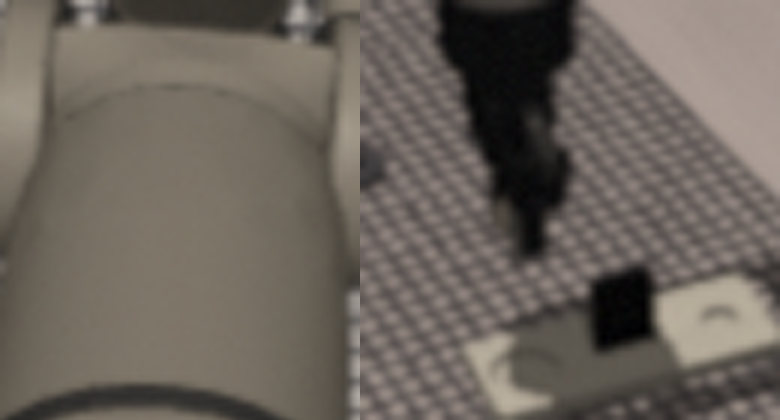

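The ball is still held, at scene tile (508,205) above the pocket at (530,370). Descending.

Request:
apply_moves(
  travel=[
    [-2, 1, 20],
    [-2.5, 2, 40],
    [-2.5, 2, 60],
    [-2.5, 2, 76],
    [-2.5, 2, 78],
    [-2.5, 2, 78],
    [-2.5, 2, 78],
  ],
  twist=[
    [-0.2, 0, 0.1],
    [-0.2, 0, 0.1],
    [-0.2, 0, 0.1],
    [-0.2, 0, 0.1],
    [-0.2, 0, 0.1],
    [-0.2, 0, 0.1],
    [-0.2, 0, 0.1],
  ],
  gripper=[-1, -1, -1, -1, -1, -1, -1],
)

```text
clock: 7.6
eef_pos: [622.3, -12.4, 31.2]
tool_rot: [2.343, 2.09, 0.002]
ft_force: [1.0, -0.1, -0.4]
opening: 29.4
```

```bash
python3 go.py 621 -9.7 14; python3 - <<'E'
from h import *
S=snapshot("scene")
cv2.imwrite("pics/e2.png",crop(S,195,190,70,60,10))
E
```

```text
t 7.6 pos [622.3 -12.4  31.2] open 29.4 F [ 1.  -0.1 -0.4] j [-0.14  0.72  1.47  0.    0.95 -1.6 ]
tilt deg 0.13 yaw 83.48
travel [2.5, -1.7, 17.2] twist [0.13, -0.0, -0.02]
```

View pics/e2.png

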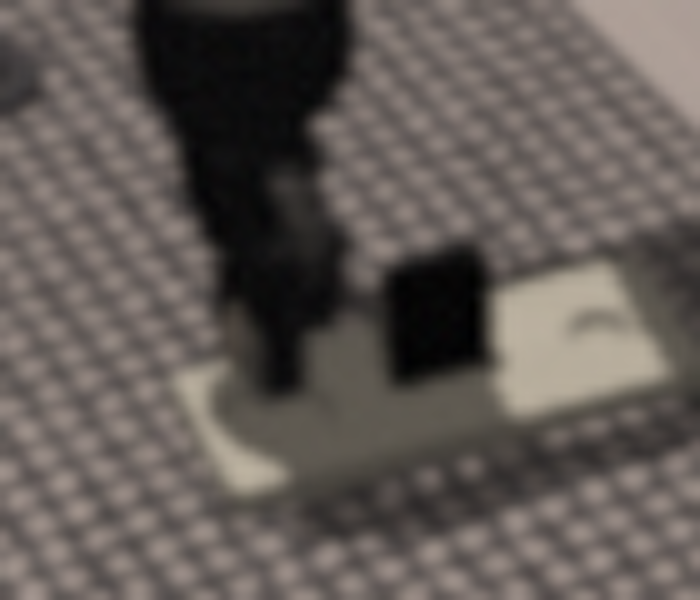

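Request:
apply_moves(
  travel=[
    [2.5, -1.5, 3],
    [2.5, -1.5, 6],
    [2.5, -1.5, 9],
    [2.5, -1.5, 11],
    [2.5, -1.5, 12],
    [2.5, -1.5, 12],
    [2.5, -1.5, 12],
  ],
  twist=[
    [0, 0, 0],
    [0, 0, 0],
    [0, 0, 0],
    [0, 0, 0],
    [0, 0, 0],
    [0, 0, 0],
    [0, 0, 0],
  ],
  gripper=[-1, -1, -1, -1, -1, -1, -1],
)

```text
clock: 8.23
eef_pos: [621.5, -9.5, 19.7]
tool_rot: [2.342, 2.09, 0.003]
ft_force: [0.1, 1.1, -0.5]
opening: 28.8
```

```bash
python3 go.py 621 -9.7 14; python3 - <<'E'
from h import *
S=snapshot("scene")
cv2.imwrite("pics/e3.png",crop(S,195,190,70,60,10))
E
```

```text
t 8.23 pos [621.5  -9.5  19.7] open 28.8 F [ 0.1  1.1 -0.5] j [-0.14  0.74  1.48  0.    0.92 -1.6 ]
tilt deg 0.18 yaw 83.5
travel [-0.2, -0.5, 5.7] twist [0.18, 0.0, -0.0]
```

View pics/e3.png

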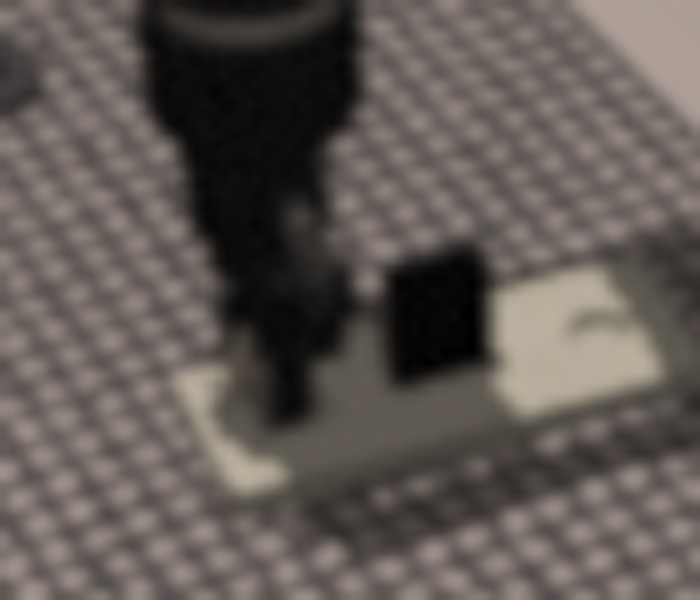

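Request:
apply_moves(
  travel=[
    [-0.2, -0.5, 1],
    [-0.2, -0.5, 2],
    [-0.2, -0.5, 3],
    [-0.2, -0.5, 4],
    [-0.2, -0.5, 4],
    [-0.2, -0.5, 4],
  ],
  twist=[
    [0, 0, 0],
    [0, 0, 0],
    [0, 0, 0],
    [0, 0, 0],
    [0, 0, 0],
    [0, 0, 0],
  ],
  gripper=[-1, -1, -1, -1, -1, -1],
)

```text
clock: 8.78
eef_pos: [621.0, -9.7, 15.7]
tool_rot: [2.342, 2.09, 0.003]
ft_force: [0.2, 0.4, -0.3]
opening: 29.2
```

```bash
python3 go.py 621 -9.7 12
```

```text
t 8.78 pos [621.   -9.7  15.7] open 29.2 F [ 0.2  0.4 -0.3] j [-0.14  0.74  1.48  0.    0.92 -1.6 ]
tilt deg 0.18 yaw 83.5
travel [-0.0, -0.0, 3.7] twist [0.18, 0.0, -0.0]
```

Request:
apply_moves(
  travel=[
    [0, 0, 1],
    [0, 0, 2],
    [0, 0, 2.7],
    [0, 0, 2.7],
    [0, 0, 2.7],
  ],
  twist=[
    [0.1, 0, 0],
    [0.1, 0, 0],
    [0.1, 0, 0],
    [0.1, 0, 0],
    [0.1, 0, 0],
  ],
  gripper=[-1, -1, -1, -1, -1],
)

```text
clock: 9.2
eef_pos: [621.0, -9.7, 12.9]
tool_rot: [2.343, 2.091, 0.001]
ft_force: [-0.0, -0.1, -0.2]
opening: 29.0
```

```bash
python3 go.py 621 -9.7 10
```

```text
t 9.2 pos [621.   -9.7  12.9] open 29.0 F [-0.  -0.1 -0.2] j [-0.14  0.75  1.48  0.    0.91 -1.6 ]
tilt deg 0.08 yaw 83.5
travel [0.0, 0.0, 2.9] twist [0.08, 0.0, -0.0]
```

Request:
apply_moves(
  travel=[
    [0, 0, 0.7],
    [0, 0, 1.4],
    [0, 0, 2],
    [0, 0, 2],
    [0, 0, 2],
  ],
  twist=[
    [0, 0, 0],
    [0, 0, 0],
    [0, 0, 0],
    [0, 0, 0],
    [0, 0, 0],
  ],
  gripper=[-1, -1, -1, -1, -1],
)

```text
clock: 9.62
eef_pos: [621.0, -9.7, 11.7]
tool_rot: [2.343, 2.091, 0.002]
ft_force: [-2.6, -0.1, 5.2]
opening: 28.9
```

```bash
python3 go.py 621 -9.7 8; python3 - <<'E'
from h import *
S=snapshot("scene")
cv2.imwrite("pics/e4.png",crop(S,195,190,70,60,10))
E
```

```text
t 9.62 pos [621.   -9.7  11.7] open 28.9 F [-2.6 -0.1  5.2] j [-0.14  0.75  1.48 -0.    0.91 -1.6 ]
tilt deg 0.1 yaw 83.5
travel [-0.0, -0.0, 3.7] twist [0.1, 0.01, 0.0]
```

View pics/e4.png

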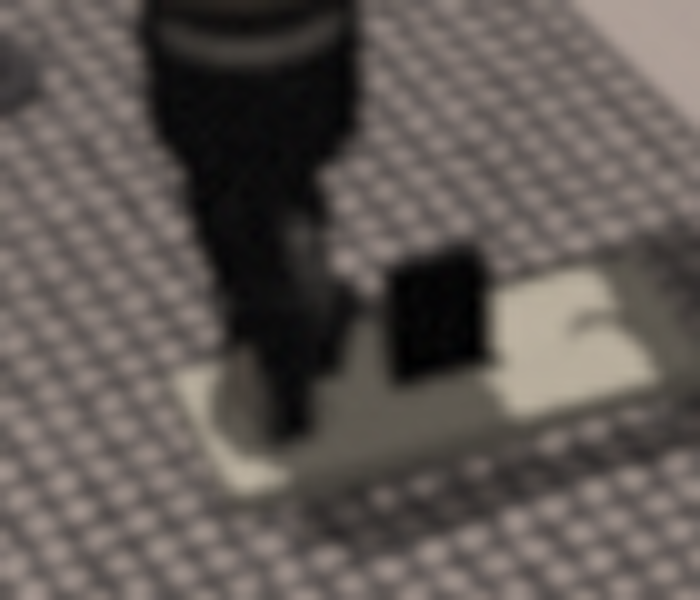

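Request:
apply_moves(
  travel=[
    [0, 0, -0.7],
    [0, 0, -0.7],
    [0, 0, -0.7],
    [0, 0, -0.7],
    [0, 0, -0.7],
    [0, 0, -0.7],
    [0, 0, -0.7],
  ],
  twist=[
    [0, 0, 0],
    [0, 0, 0],
    [0, 0, 0],
    [0, 0, 0],
    [0, 0, 0],
    [0, 0, 0],
    [0, 0, 0],
  ],
  gripper=[-1, -1, -0.2, -0.2, -0.2, -0.2, -0.2],
)

```text
clock: 10.25
eef_pos: [621.1, -9.7, 12.4]
tool_rot: [2.343, 2.091, 0.002]
ft_force: [0.2, 0.1, 0.2]
opening: 34.2
```

```bash
python3 go.py 621 -9.7 80; python3 - <<'E'
from h import *
S=snapshot("scene")
cv2.imwrite("pics/e5.png",crop(S,195,190,70,60,10))
E
```

```text
t 10.25 pos [621.1  -9.7  12.4] open 34.2 F [0.2 0.1 0.2] j [-0.14  0.75  1.48 -0.    0.91 -1.6 ]
tilt deg 0.1 yaw 83.5
travel [-0.0, 0.1, -67.6] twist [0.1, 0.0, 0.0]
```

View pics/e5.png

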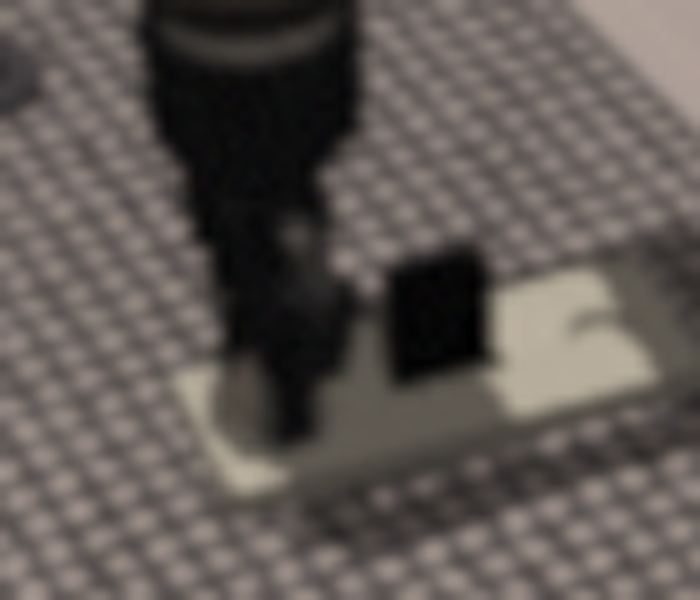

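Request:
apply_moves(
  travel=[
    [0, 0, -1],
    [0, 0, -1],
    [0, 0, -1],
    [0, 0, -3],
    [0, 0, -10],
    [0, 0, -30],
    [0, 0, -55],
    [0, 0, -80],
    [0, 0, -90],
    [0, 0, -90],
  ],
  twist=[
    [0, 0, 0],
    [0, 0, 0],
    [0, 0, 0],
    [0, 0, 0],
    [0, 0, 0],
    [0, 0, 0],
    [0, 0, 0],
    [0, 0, 0],
    [0, 0, 0],
    [0, 0, 0],
  ],
  gripper=[0, 0.3, 0.5, 0.5, 0.5, 0.5, 0.5, 0.5, 0.5, 0.5],
)

```text
clock: 11.13
eef_pos: [622.7, -9.9, 105.7]
tool_rot: [2.339, 2.088, 0.008]
ft_force: [0.2, 0.4, 0.1]
opening: 64.1
```

```bash
python3 go.py 558.8 -2.7 120; python3 - <<'E'
from h import *
S=snapshot("scene")
cv2.imwrite("pics/e6.png",crop(S,195,190,70,60,10))
E
```

```text
t 11.13 pos [622.7  -9.9 105.7] open 64.1 F [0.2 0.4 0.1] j [-0.14  0.63  1.41 -0.    1.09 -1.6 ]
tilt deg 0.46 yaw 83.51
travel [-0.1, -64.2, -14.8] twist [0.46, 0.02, 0.01]
```

View pics/e6.png

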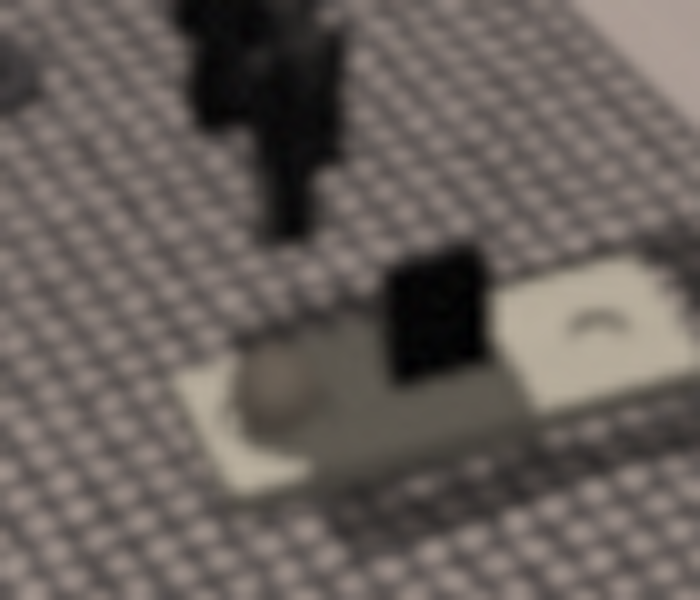

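The ball rests in the pocket at tile (278,388) and the tray is undisturbed. Next, over to the grip.

Request:
apply_moves(
  travel=[
    [0, -20, -10],
    [0, -45, -14],
    [0, -64, -14],
    [0, -64.2, -14],
    [0, -64.2, -5],
    [0, -64.2, 10],
    [0, -64.2, 25],
    [0, -64.2, 25],
    [0, -64.2, 25],
    [0, -64.2, 25],
  ],
  twist=[
    [0.4, 0, 0],
    [0.4, 0, 0],
    [0.4, 0, 0],
    [0.4, 0, 0],
    [0.4, 0, 0],
    [0.4, 0, 0],
    [0.4, 0, 0],
    [0.4, 0, 0],
    [0.4, 0, 0],
    [0.4, 0, 0],
  ],
  gripper=[0.5, 0.5, 0.5, 0.5, 0.5, 0.5, 0.5, 0.5, 0.5, 0.5],
)

```text
clock: 12.02
eef_pos: [558.3, -2.6, 77.9]
tool_rot: [-2.342, -2.091, 0.003]
ft_force: [-0.1, -0.2, -0.0]
opening: 64.1
```

```bash
python3 go.py 558.8 -2.7 26; python3 - <<'E'
from h import *
S=snapshot("scene");T=snapshot("top")
cv2.imwrite("pics/e7.png",np.hstack([crop(S,195,190,70,60,8),crop(T,250,140,30,60,8)]))
print(proj(S,get_obs()["eef_pos"]))
E
```

```text
t 12.02 pos [558.3  -2.6  77.9] open 64.1 F [-0.1 -0.2 -0. ] j [-0.14  0.57  1.62 -0.    0.95 -1.6 ]
tilt deg 0.16 yaw 83.5
travel [-0.0, 0.6, 51.9] twist [-0.16, 0.01, -0.0]
[237.92981754 212.11786242]
```

View pics/e7.png

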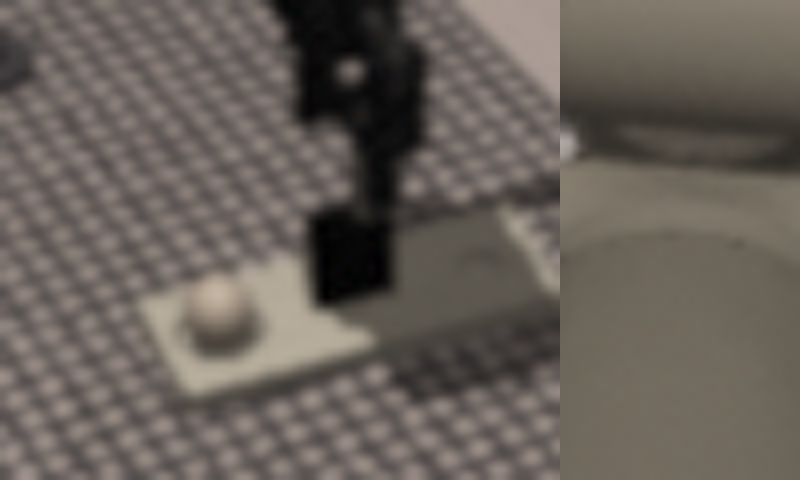

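Request:
apply_moves(
  travel=[
    [0, 0.3, 15],
    [0, 0.5, 30],
    [0, 0.6, 42],
    [0, 0.6, 50],
    [0, 0.6, 51],
    [0, 0.6, 51],
    [0, 0.6, 51],
  ],
  twist=[
    [-0.1, 0, 0],
    [-0.1, 0, 0],
    [-0.1, 0, 0],
    [-0.1, 0, 0],
    [-0.1, 0, 0],
    [-0.1, 0, 0],
    [-0.1, 0, 0],
  ],
  gripper=[0.5, 0.5, 0.5, 0.5, 0.5, 0.5, 0.5],
)

```text
clock: 12.7
eef_pos: [559.7, -2.7, 28.4]
tool_rot: [2.343, 2.091, 0.002]
ft_force: [-0.1, -0.3, 0.9]
opening: 64.1
```

```bash
python3 go.py 558.8 -2.7 27; python3 - <<'E'
from h import *
S=snapshot("scene")
cv2.imwrite("pics/e8.png",crop(S,195,190,70,60,10))
E
```

```text
t 12.7 pos [559.7  -2.7  28.4] open 64.1 F [-0.1 -0.3  0.9] j [-0.14  0.64  1.66 -0.    0.84 -1.6 ]
tilt deg 0.1 yaw 83.5
travel [-0.0, -0.9, 1.4] twist [0.1, 0.01, 0.0]
```

View pics/e8.png

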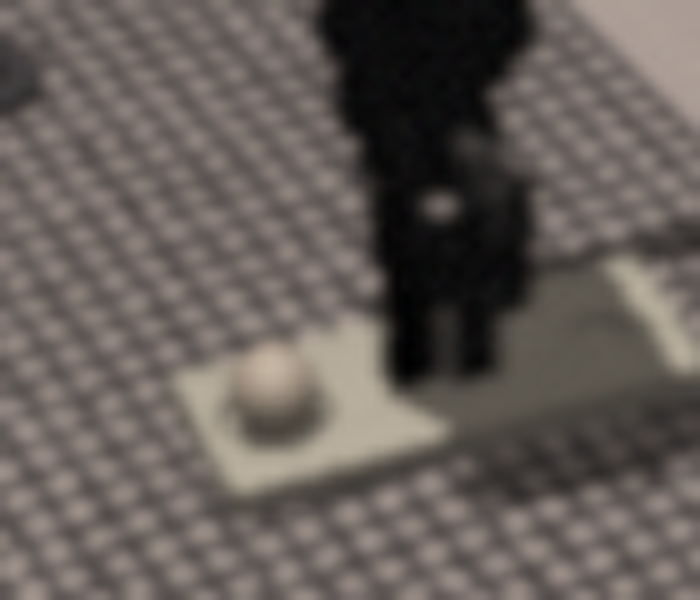

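The fingers straddle the grip and the ball sits in its pocket. Closing gently.

Request:
apply_moves(
  travel=[
    [0, -0.8, 1],
    [0, -0.8, 1],
    [0, -0.8, 1],
    [0, -0.8, 1],
    [0, -0.8, 1],
    [0, -0.8, 1],
    [0, -0.8, 1],
    [0, -0.8, 1],
    [0, -0.8, 1],
    [0, -0.8, 1],
  ],
  twist=[
    [0.1, 0, 0],
    [0.1, 0, 0],
    [0.1, 0, 0],
    [0.1, 0, 0],
    [0.1, 0, 0],
    [0.1, 0, 0],
    [0.1, 0, 0],
    [0.1, 0, 0],
    [0.1, 0, 0],
    [0.1, 0, 0],
  ],
  gripper=[0.2, 0, -0.2, -0.4, -0.5, -0.6, -0.7, -0.8, -1, -1],
)

```text
clock: 13.58
eef_pos: [559.1, -2.4, 27.7]
tool_rot: [2.343, 2.092, 0.001]
ft_force: [0.7, 2.2, 2.1]
opening: 11.6
```

```bash
python3 go.py 558.8 -2.7 27; python3 - <<'E'
from h import *
S=snapshot("scene")
cv2.imwrite("pics/e9.png",crop(S,195,190,70,60,10))
E
```

```text
t 13.58 pos [559.1  -2.4  27.7] open 11.6 F [0.7 2.2 2.1] j [-0.14  0.64  1.66  0.    0.84 -1.6 ]
tilt deg 0.04 yaw 83.5
travel [-0.3, -0.2, 0.7] twist [0.04, -0.0, 0.0]
```

View pics/e9.png

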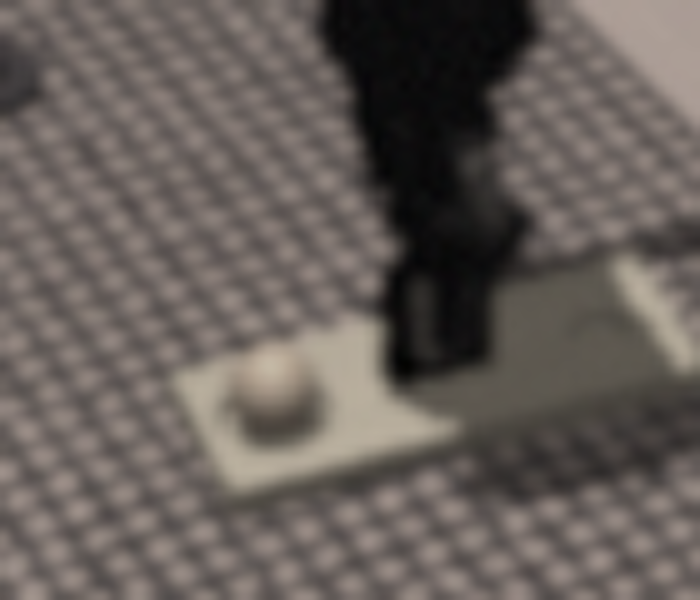

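Request:
apply_moves(
  travel=[
    [0, 0, -1],
    [0, 0, -3],
    [0, 0, -6],
    [0, 0, -10],
    [0, 0, -15],
    [0, 0, -21],
    [0, 0, -26],
    [0, 0, -29],
    [0, 0, -30],
    [0, 0, -30],
  ],
  twist=[
    [0, 0, 0],
    [0, 0, 0],
    [0, 0, 0],
    [0, 0, 0],
    [0, 0, 0],
    [0, 0, 0],
    [0, 0, 0],
    [0, 0, 0],
    [0, 0, 0],
    [0, 0, 0],
  ],
  gripper=[-1, -1, -1, -1, -1, -1, -1, -1, -1, -1],
)

```text
clock: 14.47
eef_pos: [559.2, -2.5, 58.1]
tool_rot: [2.343, 2.091, 0.001]
ft_force: [0.8, -0.2, -4.0]
opening: 11.2
```

```bash
python3 go.py 558.8 -2.7 185; python3 - <<'E'
from h import *
S=snapshot("scene")
cv2.imwrite("pics/f1.png",crop(S,195,180,70,60,10))
E
```

```text
t 14.47 pos [559.2  -2.5  58.1] open 11.2 F [ 0.8 -0.2 -4. ] j [-0.14  0.59  1.64  0.    0.9  -1.6 ]
tilt deg 0.08 yaw 83.5
travel [-0.3, -0.2, -126.9] twist [0.08, 0.0, 0.0]
```

View pics/f1.png

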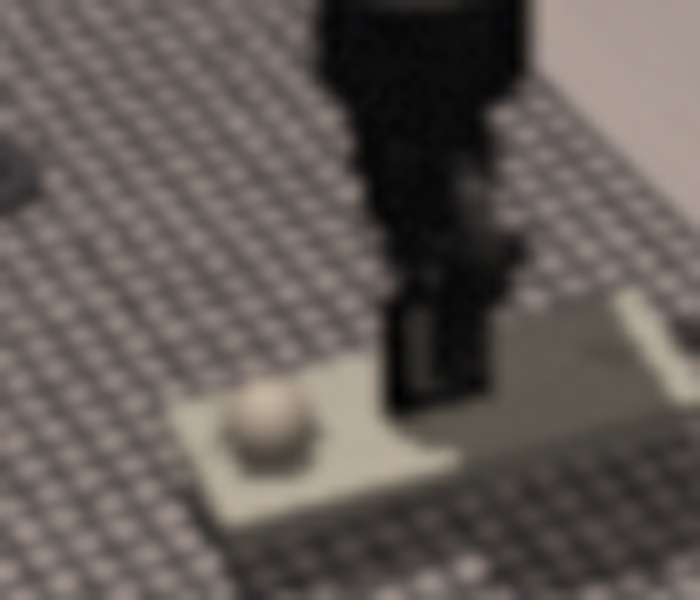

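Level, the ball is centred, and the load is about 4 N. Lifting on.

Request:
apply_moves(
  travel=[
    [0, 0, -4],
    [0, 0, -12],
    [0, 0, -24],
    [0, 0, -39],
    [0, 0, -56],
    [0, 0, -74],
    [0, 0, -92],
    [0, 0, -109],
    [0, 0, -121],
    [0, 0, -128],
  ],
  twist=[
    [0, 0, 0],
    [0, 0, 0],
    [0, 0, 0],
    [0, 0, 0],
    [0, 0, 0],
    [0, 0, 0],
    [0, 0, 0],
    [0, 0, 0],
    [0, 0, 0],
    [0, 0, 0],
  ],
  gripper=[-1, -1, -1, -1, -1, -1, -1, -1, -1, -1],
)

```text
clock: 15.35
eef_pos: [559.5, -2.5, 188.1]
tool_rot: [2.342, 2.09, 0.004]
ft_force: [0.2, -0.2, -4.5]
opening: 11.4
```

```bash
python3 go.py 530.4 248.2 186; python3 - <<'E'
from h import *
S=snapshot("scene");T=snapshot("top")
cv2.imwrite("pics/f2.png",np.hstack([crop(S,190,120,80,80,6),crop(T,230,120,50,80,6)]))
E
```

```text
t 15.35 pos [559.5  -2.5 188.1] open 11.4 F [ 0.2 -0.2 -4.5] j [-0.14  0.44  1.5   0.    1.2  -1.6 ]
tilt deg 0.22 yaw 83.51
travel [245.8, -57.3, 1.9] twist [0.22, 0.0, 0.01]
```

View pics/f2.png

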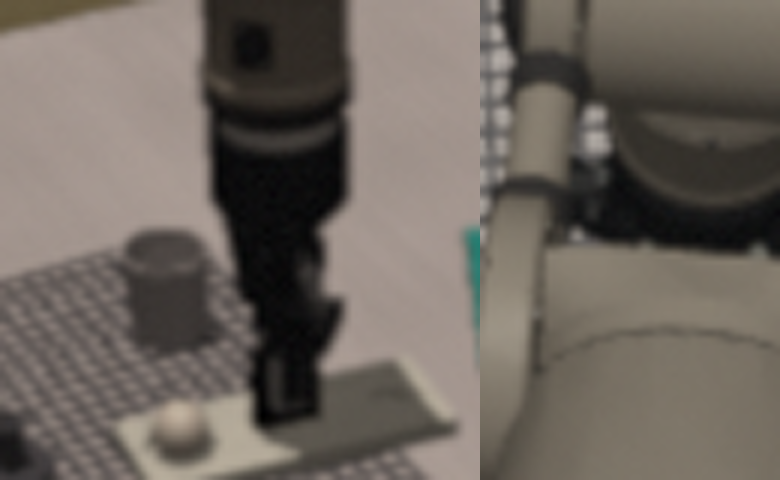

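Request:
apply_moves(
  travel=[
    [4, -1, 0],
    [12, -3, 0],
    [24, -6, 0],
    [40, -9, 0],
    [58, -14, 0],
    [78, -18, 0],
    [97, -23, 0],
    [113, -26, 0],
    [124, -29, 0],
    [129, -30, 0],
  ],
  twist=[
    [0.1, 0, 0],
    [0.1, 0, 0],
    [0.1, 0, 0],
    [0.1, 0, 0],
    [0.1, 0, 0],
    [0.1, 0, 0],
    [0.1, 0, 0],
    [0.1, 0, 0],
    [0.1, 0, 0],
    [0.1, 0, 0],
  ],
  gripper=[-1, -1, -1, -1, -1, -1, -1, -1, -1, -1],
)

```text
clock: 16.28
eef_pos: [543.4, 131.4, 186.6]
tool_rot: [2.341, 2.095, 0.001]
ft_force: [0.1, 0.8, -4.4]
opening: 11.1
```

```bash
python3 go.py 530.4 248.2 186
```

```text
t 16.28 pos [543.4 131.4 186.6] open 11.1 F [ 0.1  0.8 -4.4] j [ 0.1   0.44  1.5   0.    1.2  -1.36]
tilt deg 0.03 yaw 83.63
travel [114.6, -25.8, 0.6] twist [0.02, -0.01, 0.13]
```

Request:
apply_moves(
  travel=[
    [6, -1, 0],
    [14, -3, 0],
    [25, -6, 0],
    [39, -9, 0],
    [55, -12, 0],
    [71, -16, 0],
    [87, -20, 0],
    [100, -23, 0],
    [109, -25, 0],
    [114.6, -25.8, 0.6],
  ],
  twist=[
    [0, 0, 0.1],
    [0, 0, 0.1],
    [0, 0, 0.1],
    [0, 0, 0.1],
    [0, 0, 0.1],
    [0, 0, 0.1],
    [0, 0, 0.1],
    [0, 0, 0.1],
    [0, 0, 0.1],
    [0, 0, 0.1],
  ],
  gripper=[-1, -1, -1, -1, -1, -1, -1, -1, -1, -1],
)

```text
clock: 17.12
eef_pos: [530.2, 249.3, 186.1]
tool_rot: [2.342, 2.093, 0.001]
ft_force: [0.5, 0.6, -4.3]
opening: 11.4
```

Request:
apply_moves(
  travel=[
    [0, 0, 0],
    [0, 0, 0],
    [0, 0, 0],
    [0, 0, 0],
  ],
  twist=[
    [0, 0, 0],
    [0, 0, 0],
    [0, 0, 0],
    [0, 0, 0],
  ],
  gripper=[-1, -1, -1, -1],
)

```text
clock: 17.45
eef_pos: [530.4, 248.6, 186.1]
tool_rot: [2.343, 2.092, 0.001]
ft_force: [-0.2, -0.5, -3.0]
opening: 11.0
```

```bash
python3 go.py 530.4 248.2 186; python3 - <<'E'
from h import *
import pickle
S=snapshot("scene");T=snapshot("top");pickle.dump((S,T),open("s1.pkl","wb"))
print(proj(S,[592,241,180]),proj(T,[592,241,180]))
cv2.imwrite("pics/f3.png",np.hstack([crop(S,230,200,80,100,5),crop(T,150,120,80,100,5)]))
E
```

```text
t 17.45 pos [530.4 248.6 186.1] open 11.0 F [-0.2 -0.5 -3. ] j [ 0.31  0.49  1.42 -0.    1.23 -1.15]
tilt deg 0.03 yaw 83.53
travel [-0.4, 0.0, 0.1] twist [0.03, -0.0, 0.03]
[265.4474471  231.93369045] [173.81114462 156.90384164]
```

View pics/f3.png

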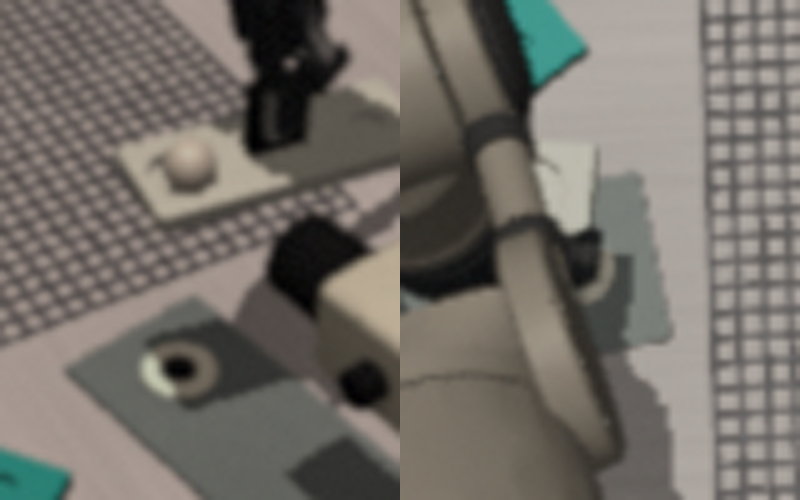

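```bash
python3 - <<'E'
from h import *
import pickle
S,T=pickle.load(open("s1.pkl","rb"))
cv2.imwrite("pics/f4.png",crop(S,248,215,50,40,15))
for q in([588.4,238.8,180],[592,241,180],[530.4,248.6,205],[592.,241.4,180]):print(q,proj(S,q))
print(onz(S,(267.6,232.6),180)); print(16*457/np.linalg.norm(np.array([592,241,180])+S["R"].T@S["t"]))
E
```

```text
[588.4, 238.8, 180] [266.11950697 231.13123924]
[592, 241, 180] [265.4474471  231.93369045]
[530.4, 248.6, 205] [284.77870082 220.28443865]
[592.0, 241.4, 180] [265.51619331 232.00961493]
[588.02848944 246.75299221 180.        ]
5.401273450034911
```

View pics/f4.png

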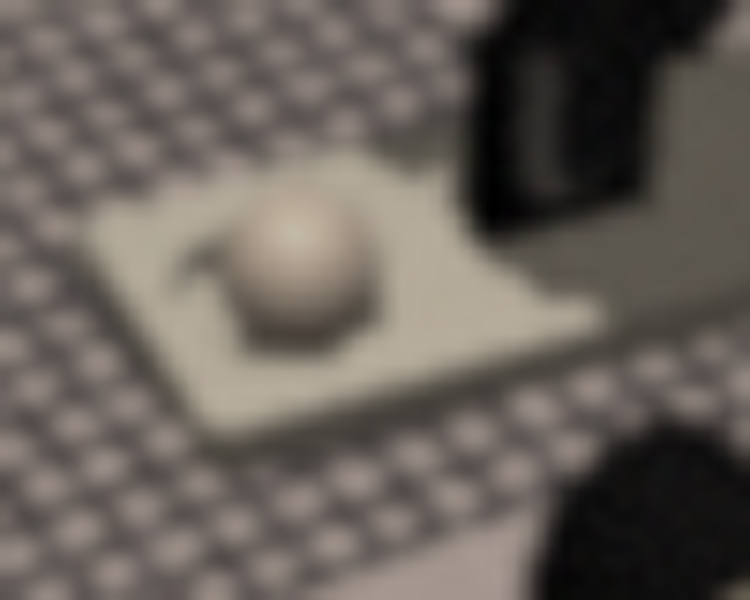

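```bash
python3 - <<'E'
from h import *
import pickle
S,T=pickle.load(open("s1.pkl","rb"))
def b(s,X,uv):print(X,"obs-pred",(np.array(uv)-proj(s,X)).round(2))
print("S");b(S,[631.5,-264,53],(190.2,186.2));b(S,[592,242,6],(265.4,273.3));b(S,[559,-2.4,12],(238.5,227.0))
print("T");b(T,[631.5,-264,53],(350.4,147.8));b(T,[592,242,6],(184.5,173.05));b(T,[559,-2.4,12],(264.4,179.4))
b(S,[592,241.4,180],(267.5,232.0))
for uv in((267.5,232.0),(267.5+.3,232.0+.8),(267.5+.2,232.0+.6)):print(onz(S,uv,180))
E
```

```text
S
[631.5, -264, 53] obs-pred [ 0.38 -0.99]
[592, 242, 6] obs-pred [ 0.47 -1.03]
[559, -2.4, 12] obs-pred [ 0.24 -0.03]
T
[631.5, -264, 53] obs-pred [ 0.39 -0.23]
[592, 242, 6] obs-pred [ 0.04 -0.45]
[559, -2.4, 12] obs-pred [0.13 0.15]
[592, 241.4, 180] obs-pred [ 1.98 -0.01]
[586.88367777 244.24569584 180.        ]
[587.98222649 247.82865881 180.        ]
[587.7721329  246.89811843 180.        ]
```

The ball rolled slightly toward +y in its pocket (tile (299,262)). Its corrected position is about (590,246) against the focus at (592,242). Nudging the tray slowly by (+2,-4).

Request:
apply_moves(
  travel=[
    [-0.3, 0.2, 0],
    [-0.7, 0.5, 0],
    [-1.2, 0.8, 0],
    [-1.7, 1.1, 0],
    [-2.2, 1.4, 0],
    [-2.7, 1.7, 0],
    [-3.1, 2, 0],
    [-3.4, 2.2, 0],
    [-3.6, 2.3, 0],
    [-3.7, 2.4, 0],
  ],
  twist=[
    [0, 0, 0],
    [0, 0, 0],
    [0, 0, 0],
    [0, 0, 0],
    [0, 0, 0],
    [0, 0, 0],
    [0, 0, 0],
    [0, 0, 0],
    [0, 0, 0],
    [0, 0, 0],
  ],
  gripper=[-1, -1, -1, -1, -1, -1, -1, -1, -1, -1],
)

```text
clock: 18.38
eef_pos: [532.4, 244.8, 186.1]
tool_rot: [2.343, 2.092, 0.001]
ft_force: [-0.3, 0.4, -2.1]
opening: 11.4
```

Request:
apply_moves(
  travel=[
    [0, 0, 0],
    [0, 0, 0],
    [0, 0, 0],
    [0, 0, 0],
    [0, 0, 0],
    [0, 0, 0],
  ],
  twist=[
    [0, 0, 0],
    [0, 0, 0],
    [0, 0, 0],
    [0, 0, 0],
    [0, 0, 0],
    [0, 0, 0],
  ],
  gripper=[-1, -1, -1, -1, -1, -1],
)

```text
clock: 18.88
eef_pos: [532.4, 244.8, 186.1]
tool_rot: [2.343, 2.092, 0.001]
ft_force: [0.3, 0.1, -4.4]
opening: 10.9
```

```bash
python3 go.py 532.4 244.6 186; python3 - <<'E'
from h import *
S=snapshot("scene")
im=crop(S,248,215,50,40,15);
for q,c in(([592,242,180],(0,0,255)),):
    p=proj(S,q)+[.4,-.8];r=5.4;t=(p-[248,215]+.5)*15-.5;cv2.circle(im,(int(t[0]),int(t[1])),81,c,1);print(t)
cv2.imwrite("pics/f5.png",im);cv2.imwrite("pics/f5w.png",cv2.resize(S["color"][:,:,::-1],(800,600)))
E
```

```text
t 18.88 pos [532.4 244.8 186.1] open 10.9 F [ 0.3  0.1 -4.4] j [ 0.3   0.49  1.42 -0.    1.23 -1.16]
tilt deg 0.04 yaw 83.53
travel [-0.2, 0.1, 0.1] twist [0.03, -0.01, 0.03]
[277.29049902 251.85341914]
```

View pics/f5.png

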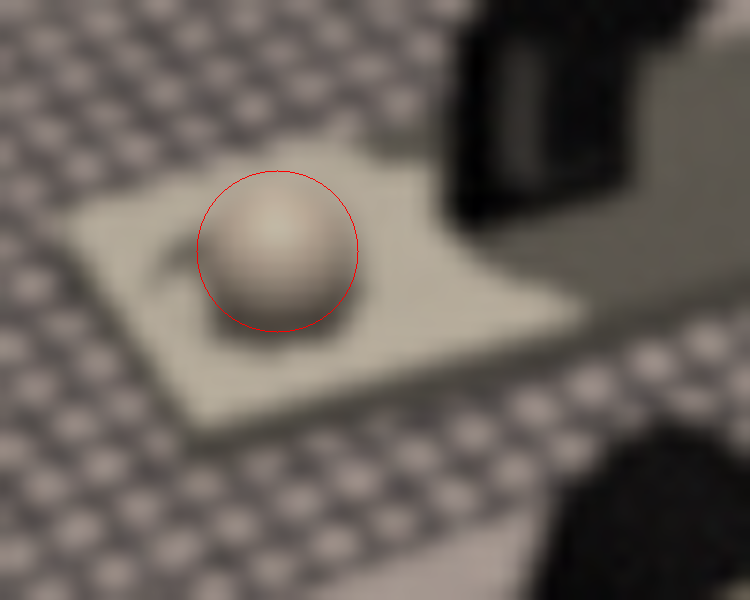

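View pics/f5w.png

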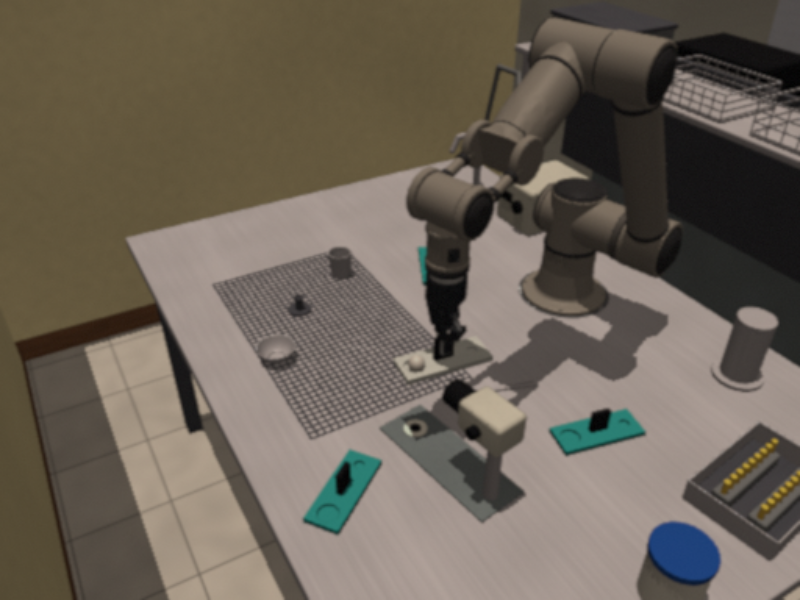

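The ball coincides with the predicted focus circle. Beaker, bowl and forceps are unchanged. One stillness check, then I'll hand in.

Request:
apply_moves(
  travel=[
    [0, 0, 0],
    [0, 0, 0],
    [0, 0, 0],
    [0, 0, 0],
    [0, 0, 0],
    [0, 0, 0],
  ],
  twist=[
    [0, 0, 0],
    [0, 0, 0],
    [0, 0, 0],
    [0, 0, 0],
    [0, 0, 0],
    [0, 0, 0],
  ],
  gripper=[-1, -1, -1, -1, -1, -1],
)

```text
clock: 19.43
eef_pos: [532.4, 244.8, 186.1]
tool_rot: [2.343, 2.092, 0.001]
ft_force: [0.0, -0.7, -3.3]
opening: 11.5
```

```bash
python3 go.py 532.4 244.6 186; python3 - <<'E'
from h import *
S=snapshot("scene")
im=crop(S,248,215,50,40,15)
cv2.imwrite("pics/f6.png",im);p=cv2.imread("pics/f5.png")
print(get_obs()["qd"].round(3))
a=cv2.GaussianBlur(im[150:350,180:380],(5,5),0).astype(int);b=cv2.GaussianBlur(p[150:350,180:380],(5,5),0).astype(int)
print("mean abs diff (includes drawn circle)",abs(a-b).mean())
E
```

```text
t 19.43 pos [532.4 244.8 186.1] open 11.5 F [ 0.  -0.7 -3.3] j [ 0.3   0.49  1.42 -0.    1.23 -1.16]
tilt deg 0.03 yaw 83.53
travel [-0.2, 0.1, 0.1] twist [0.03, -0.01, 0.03]
[0.    0.001 0.001 0.001 0.001 0.004]
mean abs diff (includes drawn circle) 1.9100666666666666
```

View pics/f6.png

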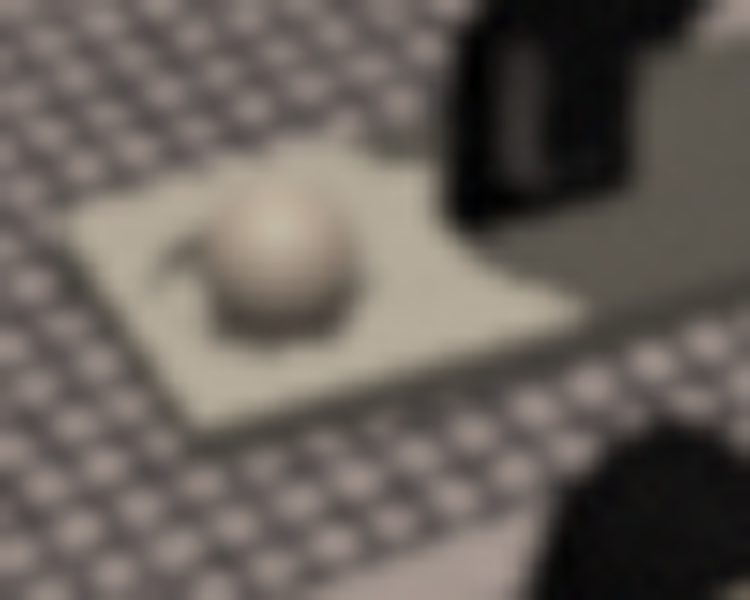

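The ball is still at tile (280,256), within 0.3 px of the prediction.

```bash
python3 -c "
from workcell import close_job
print(close_job())"
```

```text
the job is handed in; nothing more can be done
None
```

I moved the ball from its stand into the white tray's large pocket and lifted the tray by its black grip. At hand-in (19.4 s) the gripper was holding the ball in front of the lens, above the foot's mark.

**Last checks:**
- **Position:** in the scene view the ball sat within about 0.3 px (1 mm) of the predicted focus point, roughly (592, 242, 180). That depends on a bias correction of about 1 px to the scene camera.
- **Stillness and level:** joint speeds were about zero, tool tilt was 0.03°, and the ball had not visibly moved between pictures. I did not measure the tray's own tilt separately; it looked level in the images.
- **Surroundings:** beaker, bowl and forceps looked unmoved by eye, and I saw no contact with the lens stand.

**What disagreed or went wrong:**
- The two cameras differed by up to about 5 mm (ball height 57.6 against the stated 53, mark 10 against 6). I weighted the top view and the contact evidence, so the mark's true position is uncertain by perhaps 2 mm.
- The arm hid the ball from the top camera at the end, so the final position rests on one camera plus the arm's own readings.
- With the ball gripped, the opening read about 29 mm instead of 32. I regripped once, lower, and got the same reading.
- The ball had rolled about 4–5 mm to the +y side of its pocket, so I shifted the tray by (+2, −4) mm to compensate.

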